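# Load two camera modules under the lips of a test carrier

### The arm

A 6-joint arm with a two-finger parallel gripper is mounted at the origin on the work surface. World frame = base frame: x ahead of the robot, y to its left, z up, the work surface at z = 0. Lengths are in m, angles in rad, forces in N, time in s.
With the tool pointing down it reaches from about 0.35 to 0.975 m from the base axis. Payload 7.1 kg.
Tool frame: the origin (TCP) lies at the very end of the fingers, on their centre line; the grasp point (between the pads) lies 19 mm behind it; x points along the fingers, y is the direction in which the jaws open and shut, and the axes are right-handed (so a half turn about x gives the same grasp; the last joint's range is limited). The gripper opens to 88 mm and grips with 3 to 60 N. Pads are 20 mm wide; open, the fingers measure 115 mm over their backs; the gripper's body (75 mm by 178 mm) begins 61 mm behind the grasp point.
Start: joints at [-1.267, 0.423, 1.63, -0, 1.089, -0.019], TCP at [0.198, -0.593, 0.223] pointing down, gripper open.
Joint ranges: [-3, 3], [-0.9, 2.11], [0.09, 2.58], [-1.31, 4.45], [0.11, 2.69], [-2.54, 2.54]. Speed limits (rad/s): [2.39, 2.39, 3.01, 3.14, 3.14, 3.14].

### API

Orientations are given as a unit quaternion [w, x, y, z].
In Python, from bench import * gives the robot as it stands.
- The arm moves only by the tool play_rows, never from a script. Its argument "steps" is a list that holds one entry, the list of rows, each a list of 7 numbers: the closure, from -1 (fully open) to 1 (shut), then the shift along the tool's x, y, z in mm, then the turn, a rotation vector about the tool's x, y, z in rad. A call has 1 to 8 rows; each row shifts and turns the commanded pose from where the row before left it, along the tool's axes as they then stand; what a row does not reach is not made up. A row lasts 1/10 s, in which the tool goes at most 50 mm and 8.59 degrees, less where a joint would pass 70% of its speed; a pose out of reach is approached as far as the arm can. A call is refused whole if a number of a shift passes 50 or a number of a turn 0.15, either way. A call with a gripper value outside its range is refused whole. The fingers move at their own pace and stop on an object; "grip_force" is the grip in N (left out, the last holds). Time passes only in rows, so rows that do not move let the fingers close. It gives the time, the measured TCP pose, the force and the opening at its end, in the units of the state.
- state(): the state, without advancing time (a new reading comes with each control period).
- get_image(name): name is "scene" or "top" or "wrist"; returns a dict with "image" (420x560x3 uint8, red, green, blue), "depth" (420x560 float32, m along the optical axis (not along the pixel's ray), 0 where there is no reading), "camera_matrix" (3x3 intrinsics, pixels), "xyz" and "orientation" of the camera in the world; the wrist camera has in their place "hand_eye" (4x4, takes a point from camera to tool coordinates, whose origin is the TCP and whose axes are the tool frame's). Camera axes: x right, y up, looking along -z (the intrinsics and any distortion apply to the point x, -y, -z); pixel columns grow to the right and rows downward; lengths in m; the calibration is good to about 2 mm. A picture is of the moment at which its call begins: read the wrist's pose just before it.
- close_job(): hands the job in, once; it reports no verdict.
The state is a dict: "clock": time; "q": joint angles; "qvel": joint speeds; "effort": joint torques, N m; "tcp_pos": TCP position; "ee_rot": TCP orientation; "wrist_force": force on the tool from outside, world axes, zero at the start; "ft_torque": the same for the moment, N m; "finger_gap": finger opening in m.
Only numpy, scipy, OpenCV 4.12 (cv2) and the standard library are available. Lean on these libraries where they do the work, as an engineer would, in place of code of your own. Each camera call takes 0.05 s, during which the arm holds its last target. There are 200 camera calls.

### The job

Lift the dust cover off the test carrier and lay it flat on the rubber pad. Then load the two camera modules from the tote one by one into the carrier's two pockets, nose under the lip and lens up, so that each lies flat on its pocket's floor; do not force them, and leave the bottle, the jar and the screwdriver alone.

Things in the scene. Friction and masses are not known exactly. Their poses are not given: they have to be found in the camera images.
- carrier: black test carrier fixed on the bench, 90 (x) x 190 (y) x 10 mm base with two pockets framed in aluminium, side by side at y = -42 and +42 mm; at y = +-88 mm two black rails 5 mm thick, up to 25 mm high. Highest point 25 mm. Origin: middle of its underside; x points from the lips (robot side) to the tail walls.
- pocket0 (a point): middle of a pocket's floor, 10 mm above the bench, axes as the carrier. Pocket: 50.5 mm long (x), 29 mm wide (y). Side walls and tail wall (at +x) rise 7 mm above the floor. The nose wall at -x has a lip overhanging the pocket by 7 mm, underside 11 mm, top 15 mm above the floor: the opening is only 43.5 mm long, so a module cannot go in level.
- pocket1 (a point): the same for the second pocket. A module goes in nose first: tail raised some 12 to 20 degrees, nose down under the lip till it meets the nose wall, then the tail drops inside the tail wall. The wrong way round it does not fit (housing meets lip).
- cover: loose grey dust cover lying on the carrier over both pockets: plate 100 (x) x 190 (y) x 4 mm, with a black grip bar in its middle 50 (x) x 14 (y) mm rising 28 mm above the plate. 150 g. Origin: middle of the plate's underside.
- pad: flat dark rubber pad fixed on the bench, 170 (x) x 230 (y) x 3 mm, on the other side of the carrier from the tote. Origin: middle of its underside.
- tote: shallow black tote with a cream liner, fixed, 216 x 216 mm outside, walls 6 mm thick and 16 mm high, liner's top (on which the modules lie) 4 mm above the bench. Left or right of the carrier. Origin: middle of its underside.
- camera_a: camera module: aluminium base plate 48 (x) x 26 (y) x 6 mm; on it a black housing 24 (x) x 20 (y) x 26 mm, lens on top, its middle 9 mm to +x of the plate's. 21 mm of bare plate sticks out at the -x end (the nose, with a brass strip), 3 mm at the tail. 32 mm high less lens, 70 g. Lies lens up in the tote. Origin: middle of the plate's underside, z up. Grip the housing's 20 mm width.
- camera_b: second camera module: aluminium base plate 48 (x) x 26 (y) x 6 mm; on it a black housing 24 (x) x 20 (y) x 26 mm, lens on top, its middle 9 mm to +x of the plate's. 21 mm of bare plate sticks out at the -x end (the nose, with a brass strip), 3 mm at the tail. 32 mm high less lens, 70 g. Lies lens up in the tote. Origin: middle of the plate's underside, z up. Grip the housing's 20 mm width.
- bottle: bystander: closed white bottle, 52 mm across, 130 mm high, behind the carrier. Origin: middle of its underside.
- jar: bystander: small closed glass jar, 48 mm across, 50 mm high. Origin: middle of its underside.
- driver: bystander: black-handled screwdriver lying on the bench behind the carrier.
Not all that is in view belongs to the job. Leave any pink look-alike of the cover alone.

How it is judged:
On the way, in this order (a step that is already met when the one before it is completed fails the run):
1. the cover lies flat on the pad, let go (x of cover in the frame of pad between -0.08 and 0.08 m and y of cover in the frame of pad between -0.11 and 0.11 m and z of cover in the frame of pad below 0.007 m and angle between cover's own z axis and vertical below 0.05 rad and contact force between the fingers and cover below 0.3 N and linear speed of cover below 0.02 m/s), for 0.2 s.
2. one module lies home in a pocket, let go (((x of camera_a in the frame of pocket0 between -0.004 and 0.004 m and y of camera_a in the frame of pocket0 between -0.003 and 0.003 m and z of camera_a in the frame of pocket0 between -0.003 and 0.002 m and angle between camera_a's own z axis and vertical below 0.06 rad and angle between the x axis of camera_a and the x axis of carrier, either way round below 0.12 rad and contact force between the fingers and camera_a below 0.3 N and linear speed of camera_a below 0.02 m/s) or (x of camera_a in the frame of pocket1 between -0.004 and 0.004 m and y of camera_a in the frame of pocket1 between -0.003 and 0.003 m and z of camera_a in the frame of pocket1 between -0.003 and 0.002 m and angle between camera_a's own z axis and vertical below 0.06 rad and angle between the x axis of camera_a and the x axis of carrier, either way round below 0.12 rad and contact force between the fingers and camera_a below 0.3 N and linear speed of camera_a below 0.02 m/s) or (x of camera_b in the frame of pocket0 between -0.004 and 0.004 m and y of camera_b in the frame of pocket0 between -0.003 and 0.003 m and z of camera_b in the frame of pocket0 between -0.003 and 0.002 m and angle between camera_b's own z axis and vertical below 0.06 rad and angle between the x axis of camera_b and the x axis of carrier, either way round below 0.12 rad and contact force between the fingers and camera_b below 0.3 N and linear speed of camera_b below 0.02 m/s) or (x of camera_b in the frame of pocket1 between -0.004 and 0.004 m and y of camera_b in the frame of pocket1 between -0.003 and 0.003 m and z of camera_b in the frame of pocket1 between -0.003 and 0.002 m and angle between camera_b's own z axis and vertical below 0.06 rad and angle between the x axis of camera_b and the x axis of carrier, either way round below 0.12 rad and contact force between the fingers and camera_b below 0.3 N and linear speed of camera_b below 0.02 m/s))), for 0.2 s.
3. each pocket holds one module lying home, let go ((((x of camera_a in the frame of pocket0 between -0.004 and 0.004 m and y of camera_a in the frame of pocket0 between -0.003 and 0.003 m and z of camera_a in the frame of pocket0 between -0.003 and 0.002 m and angle between camera_a's own z axis and vertical below 0.06 rad and angle between the x axis of camera_a and the x axis of carrier, either way round below 0.12 rad and contact force between the fingers and camera_a below 0.3 N and linear speed of camera_a below 0.02 m/s) and (x of camera_b in the frame of pocket1 between -0.004 and 0.004 m and y of camera_b in the frame of pocket1 between -0.003 and 0.003 m and z of camera_b in the frame of pocket1 between -0.003 and 0.002 m and angle between camera_b's own z axis and vertical below 0.06 rad and angle between the x axis of camera_b and the x axis of carrier, either way round below 0.12 rad and contact force between the fingers and camera_b below 0.3 N and linear speed of camera_b below 0.02 m/s)) or ((x of camera_a in the frame of pocket1 between -0.004 and 0.004 m and y of camera_a in the frame of pocket1 between -0.003 and 0.003 m and z of camera_a in the frame of pocket1 between -0.003 and 0.002 m and angle between camera_a's own z axis and vertical below 0.06 rad and angle between the x axis of camera_a and the x axis of carrier, either way round below 0.12 rad and contact force between the fingers and camera_a below 0.3 N and linear speed of camera_a below 0.02 m/s) and (x of camera_b in the frame of pocket0 between -0.004 and 0.004 m and y of camera_b in the frame of pocket0 between -0.003 and 0.003 m and z of camera_b in the frame of pocket0 between -0.003 and 0.002 m and angle between camera_b's own z axis and vertical below 0.06 rad and angle between the x axis of camera_b and the x axis of carrier, either way round below 0.12 rad and contact force between the fingers and camera_b below 0.3 N and linear speed of camera_b below 0.02 m/s)))), for 0.2 s.
At the end, for the whole second after the job is handed in: Each pocket holds one camera module, lens up, flat on the pocket's floor (within 2 mm of it and 3.5 degrees of level), lengthwise within 4 mm and sideways within 3 mm of the pocket's middle, let go and still; the cover lies flat on the pad (its middle over the pad), let go and still (all of step 1 and (((x of camera_a in the frame of pocket0 between -0.004 and 0.004 m and y of camera_a in the frame of pocket0 between -0.003 and 0.003 m and z of camera_a in the frame of pocket0 between -0.003 and 0.002 m and angle between camera_a's own z axis and vertical below 0.06 rad and angle between the x axis of camera_a and the x axis of carrier, either way round below 0.12 rad and contact force between the fingers and camera_a below 0.3 N and linear speed of camera_a below 0.02 m/s) and (x of camera_b in the frame of pocket1 between -0.004 and 0.004 m and y of camera_b in the frame of pocket1 between -0.003 and 0.003 m and z of camera_b in the frame of pocket1 between -0.003 and 0.002 m and angle between camera_b's own z axis and vertical below 0.06 rad and angle between the x axis of camera_b and the x axis of carrier, either way round below 0.12 rad and contact force between the fingers and camera_b below 0.3 N and linear speed of camera_b below 0.02 m/s)) or ((x of camera_a in the frame of pocket1 between -0.004 and 0.004 m and y of camera_a in the frame of pocket1 between -0.003 and 0.003 m and z of camera_a in the frame of pocket1 between -0.003 and 0.002 m and angle between camera_a's own z axis and vertical below 0.06 rad and angle between the x axis of camera_a and the x axis of carrier, either way round below 0.12 rad and contact force between the fingers and camera_a below 0.3 N and linear speed of camera_a below 0.02 m/s) and (x of camera_b in the frame of pocket0 between -0.004 and 0.004 m and y of camera_b in the frame of pocket0 between -0.003 and 0.003 m and z of camera_b in the frame of pocket0 between -0.003 and 0.002 m and angle between camera_b's own z axis and vertical below 0.06 rad and angle between the x axis of camera_b and the x axis of carrier, either way round below 0.12 rad and contact force between the fingers and camera_b below 0.3 N and linear speed of camera_b below 0.02 m/s)))); the robot touches nothing.
It fails at once if a bystander (bottle, jar, screwdriver) moved over 30 mm (distance of any of bottle, jar, driver from where it was at the start of the episode above 0.03 m).
It fails at once if a module forced against the carrier with over 60 N (contact force between any of camera_a, camera_b and carrier above 60 N).
It also fails if it takes over 72 s, if anything falls off the work surface, if the arm or the gripper's body presses on something with over 40 N, if the wrist force passes 120 N, or if a joint passes its speed limit or range.

## Working session

There is one attempt and no reset: what is moved stays moved. The work goes in short steps, Python scripts to look and compute and a tool call to move; the robot and the scene stay as the last step left them, time stands still between calls to the robot, and variables do not carry over. Pictures are saved under pics/ and viewed, about 8 in all and at most 12, crops included, and the job is handed in when it is done.

Besides the shell and the picture viewer there is one more tool, called after "Call:" by a JSON object that holds its "op" and its "data". play_rows: Moves the arm, as the interface text tells. Its arguments: {"type":"object","properties":{"steps":{"type":"array"},"grip_force":{"type":"number"}},"required":["steps"]}

```bash
mkdir -p pics; ls; cat > h.py <<'E'
from bench import *
import numpy as np, cv2
from scipy.spatial.transform import Rotation as R
def rot(q): return R.from_quat([q[1],q[2],q[3],q[0]]).as_matrix()
def cam(name):
    s=state(); d=get_image(name)
    if 'hand_eye' in d:
        H=np.array(d['hand_eye']); Rt=rot(s['ee_rot'])
        d['R']=Rt@H[:3,:3]; d['t']=Rt@H[:3,3]+np.array(s['tcp_pos'])
    else: d['R']=rot(d['orientation']); d['t']=np.array(d['xyz'])
    return d
def ray(d,uv):
    uv=np.atleast_2d(np.array(uv,float)); K=np.array(d['camera_matrix'])
    dist=np.array(d.get('distortion',np.zeros(5)),float)
    p=cv2.undistortPoints(uv[:,None],K,dist)[:,0]
    v=np.c_[p[:,0],-p[:,1],-np.ones(len(p))]
    return v@d['R'].T
def onplane(d,uv,z):
    r=ray(d,uv); return d['t']+r*((z-d['t'][2])/r[:,2])[:,None]
def cloud(d):
    h,w=d['depth'].shape; u,v=np.meshgrid(np.arange(w),np.arange(h))
    r=ray(d,np.c_[u.ravel(),v.ravel()]); P=d['t']+r*d['depth'].reshape(-1,1)
    P[d['depth'].ravel()==0]=np.nan
    return P.reshape(h,w,3)
def save(d,n,box=None,s=1):
    im=d['image'][...,::-1]
    if box: im=im[box[1]:box[3],box[0]:box[2]]
    cv2.imwrite('pics/'+n,cv2.resize(im,None,fx=s,fy=s,interpolation=cv2.INTER_CUBIC))
E
python3 - <<'E'
from h import *
s=state(); print(s)
a=cam('top'); b=cam('scene')
print([k for k in a]); print(a['camera_matrix'],a['t'],a['R']); print(b['t'])
save(a,'top1.png',None,1.4); save(b,'sc1.png',None,1.4)
import pickle; pickle.dump((a,b),open('p1.pkl','wb'))
E
```

```text
pics
{'clock': 0.0, 'q': array([-1.26701416e+00,  4.23831387e-01,  1.63068507e+00,  5.85081694e-05,
        1.08858002e+00, -1.89894307e-02]), 'qvel': array([-0.00196808,  0.00054635,  0.00084099,  0.00018075,  0.00016584,
        0.00079928]), 'effort': array([ 2.85243717e-03, -5.44618714e+01, -2.73663676e+01,  6.43925881e-02,
        2.26260570e-02, -1.36269691e-04]), 'tcp_pos': array([ 0.1981292 , -0.59218538,  0.22190953]), 'ee_rot': array([-0.11308385, -0.69786235, -0.11414165,  0.69797699]), 'wrist_force': array([ 0.6835517 , -0.70161749,  0.44155025]), 'ft_torque': array([ 0.04914943,  0.02462889, -0.03047528]), 'finger_gap': 0.08762368219599025}
['image', 'depth', 'camera_matrix', 'xyz', 'orientation', 'R', 't']
[[479.77880498   0.         282.54766402]
 [  0.         479.77880498 212.11173647]
 [  0.           0.           1.        ]] [0.43847651 0.02551747 0.97170091] [[ 0.00985946  0.98218612 -0.18765187]
 [-0.99990971  0.01139728  0.00711788]
 [ 0.0091298   0.18756475  0.98220981]]
[ 0.95310641 -0.39852843  0.77553064]
```

View pics/top1.png

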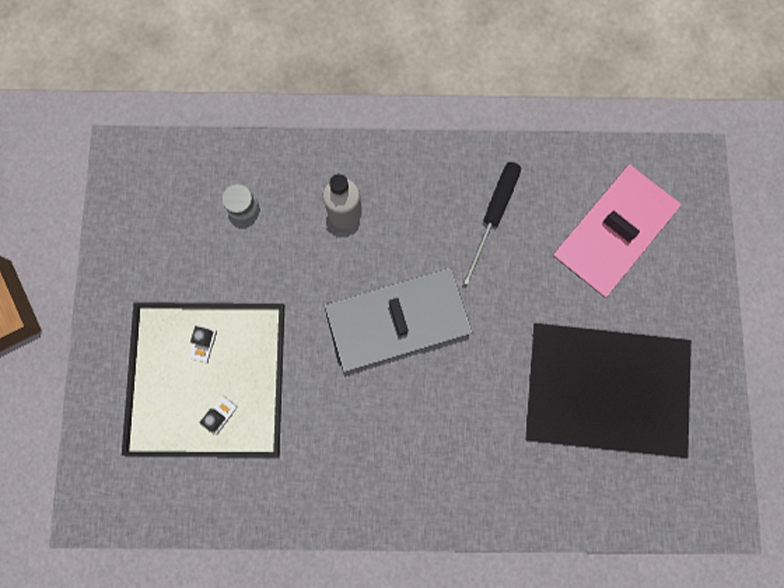

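View pics/sc1.png

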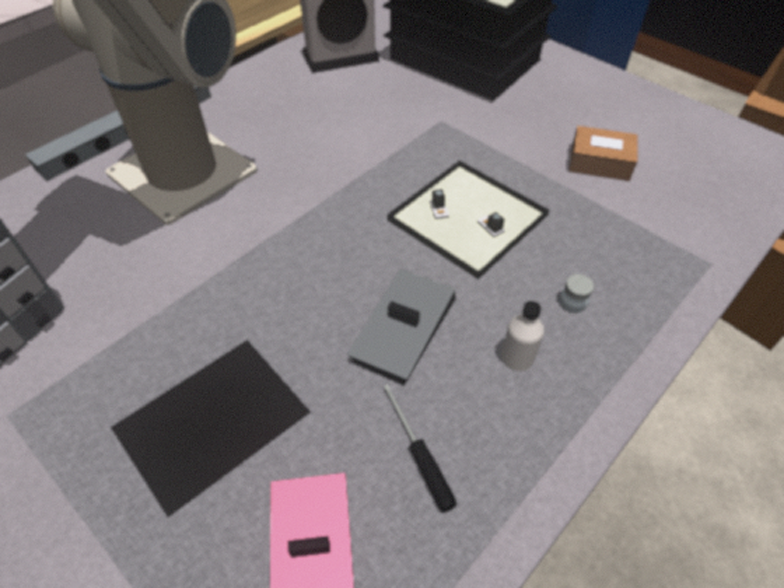

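The top view shows two candidates for the cover: the grey plate at (398,318) and the pink plate at (618,230), both in the 1.4x picture. The task says grey and lying on the carrier, so it's the left one; the pink one is the decoy. The tote is at left (205,380), with its modules at (202,342) and (217,415). The pad is at (610,390).

```bash
python3 - <<'E'
from h import *
import pickle
a,b=pickle.load(open('p1.pkl','rb'))
im=a['image'].astype(int); P=cloud(a)
def obj(m,seed,zs,name):
    n,l,st,c=cv2.connectedComponentsWithStats(m.astype(np.uint8),connectivity=4)
    k=l[seed[1],seed[0]]; ys,xs=np.where(l==k)
    q=onplane(a,np.c_[xs,ys],zs)[:,:2]
    r=cv2.minAreaRect(q.astype(np.float32)); print(name,k,len(xs),np.nanmedian(P[ys,xs,2]),r)
    return l==k
z=P[...,2]
for s in [(284,228),(260,235),(310,215),(440,280),(250,290)]: print(s,im[s[1],s[0]],P[s[1],s[0]])
m=(z>0.017)
obj(m&(np.nan_to_num(z)<0.045),(265,235),0.029,'cover')
obj((im.max(2)<60),(440,280),0.003,'pad')
hh=im[230-10:240, 275:295]; print(np.nanmax(P[205:250,270:300,2]))
t=obj((im.min(2)>140)&(im[...,2]<im[...,0]),(120,280),0.004,'liner')
for n,(u,v) in {'m1':(144,240),'m2':(150,300)}.items():
    w=P[v-8:v+8,u-8:u+8]; print(n,np.nanmax(w[...,2]),im[v,u])
    dk=(im.max(2)<90)
    obj(dk,(u,v),0.036,n)
box=(85,215,205,330); save(a,'tote.png',box,5)
E
```

```text
(284, 228) [58 60 60] [0.58239611 0.01575734 0.05488577]
(260, 235) [151 152 155] [0.57241693 0.06305613 0.02528021]
(310, 215) [146 150 151] [ 0.61335474 -0.03625964  0.02891347]
(440, 280) [34 32 31] [ 4.88628803e-01 -2.99959321e-01 -1.48270675e-05]
(250, 290) [140 138 141] [ 0.46489767  0.08200518 -0.00066213]
cover 17 4533 0.02769951601053766 ((0.587265133857727, 0.01576632261276245), (0.10081440955400467, 0.18965251743793488), 17.32744026184082)
pad 42 9583 0.001651294872014042 ((0.4927750825881958, -0.28877246379852295), (0.22964899241924286, 0.16816411912441254), 84.33663940429688)
0.05963967969913664
liner 1259 9551 0.002806328250433754 ((0.5020437836647034, 0.2899371385574341), (0.2029668390750885, 0.2014111876487732), 0.27241480350494385)
m1 0.04202515807927898 [140 145 147]
m1 0 220522 -0.0010359586380381813 ((0.6560682058334351, 0.019433140754699707), (0.8589524626731873, 1.212259292602539), 0.9266265630722046)
m2 0.04254272977053175 [173 175 180]
m2 0 220522 -0.0010359586380381813 ((0.6560682058334351, 0.019433140754699707), (0.8589524626731873, 1.212259292602539), 0.9266265630722046)
```

View pics/tote.png

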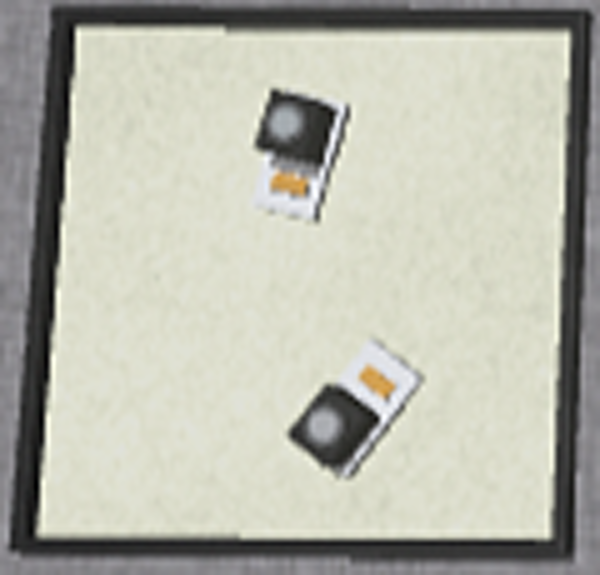

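```bash
cat >> h.py <<'E'
def base(sg): # columns tool x,y,z ; tool z = sg*front
    x=np.array([0,0,-1.]); z=np.array([sg,0,0.]); return np.c_[x,np.cross(z,x),z]
SG=1
def target(yaw,tilt=0): return R.from_euler('z',yaw,degrees=True).as_matrix()@R.from_euler('y',-tilt,degrees=True).as_matrix()@base(SG)
def plan(p,yaw,tilt=0,n=None,frm=None):
    """rows in the tool frame from the current (or frm=(p,R)) pose to p,yaw,tilt"""
    if frm is None: s=state(); frm=(np.array(s['tcp_pos']),rot(s['ee_rot']))
    p0,R0=frm; p=np.array(p,float); R1=target(yaw,tilt)
    rv=R.from_matrix(R0.T@R1).as_rotvec()
    if n is None: n=max(1,int(np.ceil(max(np.linalg.norm(p-p0)/.048,np.linalg.norm(rv)/.145))))
    for i in range(n):
        Ri=R0@R.from_rotvec(rv*i/n).as_matrix()
        print(np.r_[np.round(Ri.T@(p-p0)/n*1000,1),np.round(rv/n,4)].tolist())
    print('n',n); return (p,R1)
E
python3 - <<'E'
from h import *
import h
s=state(); Rt=rot(s['ee_rot']); print(np.round(Rt,3)); 
d=cam('wrist'); print(np.round(np.array(d['hand_eye']),3)); print(d['camera_matrix'])
az=np.degrees(s['q'][0]); print('az',az, 'yaw of tool z',np.degrees(np.arctan2(Rt[1,2],Rt[0,2])))
E
```

```text
[[-0.     0.317 -0.948]
 [ 0.001 -0.948 -0.317]
 [-1.    -0.001 -0.   ]]
[[-0.     0.252 -0.968 -0.162]
 [ 1.     0.     0.     0.001]
 [ 0.    -0.968 -0.252 -0.069]
 [ 0.     0.     0.     1.   ]]
[[322.66191146   0.         279.32225106]
 [  0.         322.66191146 203.26877685]
 [  0.           0.           1.        ]]
az -72.59200275882051 yaw of tool z -161.5037962112237
```

```bash
python3 - <<'E'
from h import *
import h; h.SG=-1
plan([.585,.016,.18],17.3)
E
```

```text
[2.7, -28.4, -35.0, 0.0013, 0.0, 0.0001]
[2.7, -28.4, -35.0, 0.0013, 0.0, 0.0001]
[2.7, -28.5, -34.9, 0.0013, 0.0, 0.0001]
[2.7, -28.5, -34.9, 0.0013, 0.0, 0.0001]
[2.7, -28.6, -34.8, 0.0013, 0.0, 0.0001]
[2.7, -28.6, -34.8, 0.0013, 0.0, 0.0001]
[2.7, -28.7, -34.8, 0.0013, 0.0, 0.0001]
[2.6, -28.7, -34.7, 0.0013, 0.0, 0.0001]
[2.6, -28.7, -34.7, 0.0013, 0.0, 0.0001]
[2.6, -28.8, -34.7, 0.0013, 0.0, 0.0001]
[2.6, -28.8, -34.6, 0.0013, 0.0, 0.0001]
[2.6, -28.9, -34.6, 0.0013, 0.0, 0.0001]
[2.6, -28.9, -34.5, 0.0013, 0.0, 0.0001]
[2.6, -29.0, -34.5, 0.0013, 0.0, 0.0001]
[2.6, -29.0, -34.5, 0.0013, 0.0, 0.0001]
[2.6, -29.1, -34.4, 0.0013, 0.0, 0.0001]
n 16
```

Call:
{"op": "play_rows", "data": {"steps": [[[-1,0,-28,-35,0,0,0],[-1,0,-28,-35,0,0,0],[-1,0,-28,-35,0,0,0],[-1,0,-29,-35,0,0,0],[-1,0,-29,-35,0,0,0],[-1,0,-29,-35,0,0,0],[-1,0,-29,-35,0,0,0],[-1,0,-29,-35,0.02,0,0]]]}}

```text
clock: 0.95
tcp_pos: [0.3917, -0.285, 0.2227]
ee_rot: [0.106, 0.699, 0.106, -0.699]
wrist_force: [-0.4, -1.2, 0.2]
finger_gap: 0.0877
```

Call:
{"op": "play_rows", "data": {"steps": [[[-1,5,-29,-35,0,0,0],[-1,5,-29,-35,0,0,0],[-1,5,-29,-35,0,0,0],[-1,5,-29,-35,0,0,0],[-1,5,-29,-34,0,0,0],[-1,5,-29,-34,0,0,0],[-1,5,-29,-34,0,0,0],[-1,5,-29,-34,0,0,0]]]}}

```text
clock: 1.75
tcp_pos: [0.586, 0.0188, 0.1823]
ee_rot: [-0.107, -0.699, -0.107, 0.699]
wrist_force: [0.4, 0.0, 0.2]
finger_gap: 0.088
```

```bash
cat > look.py <<'E'
from h import *
import sys
n=sys.argv[1]; s=state(); d=cam('wrist'); P=cloud(d); im=d['image'].astype(int)
import pickle; pickle.dump((d,P,s),open(n+'.pkl','wb')); save(d,n+'.png',None,1.2)
print(np.round(s['tcp_pos'],4),np.round(s['q'],2),s['clock'],s['finger_gap'],np.round(s['wrist_force'],1))
E
python3 look.py w1; python3 - <<'E'
from h import *
import pickle
d,P,s=pickle.load(open('w1.pkl','rb')); z=P[...,2]
m=(z>0.045)&(z<0.07)&(np.hypot(P[...,0]-.585,P[...,1]-.016)<.05)
q=P[m][:,:2].astype(np.float32); print('bar',m.sum(),np.percentile(z[m],[5,50,95]),cv2.minAreaRect(q),q.mean(0))
m=(z>0.023)&(z<0.036)
print('plate z',np.median(z[m]),cv2.minAreaRect(P[m][:,:2].astype(np.float32)))
E
```

```text
[0.586  0.0188 0.1823] [ 0.01  0.42  1.75 -0.    0.98  1.28] 1.75 0.08796181508991831 [0.4 0.  0.2]
bar 817 [0.05537243 0.05687002 0.05809724] ((0.5891464352607727, 0.013853833079338074), (0.050053562968969345, 0.013113392516970634), 17.54058265686035) [0.5903776  0.01425754]
plate z 0.02897979285475022 ((0.634506344795227, 0.05734813213348389), (0.22580020129680634, 0.5486545562744141), 21.479448318481445)
```

View pics/w1.png

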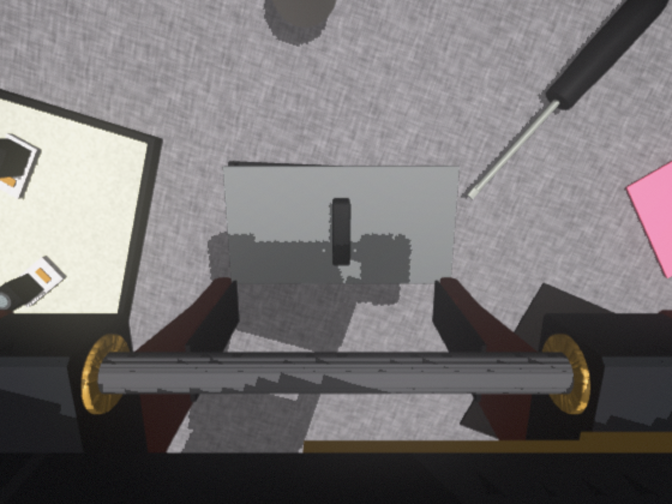

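```bash
python3 - <<'E'
from h import *
import h; h.SG=-1
f=plan([.5895,.014,.033],17.4)
E
```

```text
[37.2, 2.3, 0.8, 0.0003, -0.0007, 0.0003]
[37.2, 2.3, 0.7, 0.0003, -0.0007, 0.0003]
[37.2, 2.3, 0.7, 0.0003, -0.0007, 0.0003]
[37.2, 2.3, 0.7, 0.0003, -0.0007, 0.0003]
n 4
```

The grey cover is centred between the fingers, with its bar at (341,232). The screwdriver tip at (468,196) is just clear of the cover's corner, so I'll go straight down and straight up.

Call:
{"op": "play_rows", "data": {"steps": [[[-1,37,2.3,0.7,0,0,0],[-1,37,2.3,0.7,0,0,0],[-1,37,2.3,0.7,0,0,0],[-1,37,2.3,0.7,0,0,0],[0.9,0,0,0,0,0,0],[0.9,0,0,0,0,0,0],[0.9,0,0,0,0,0,0],[0.9,0,0,0,0,0,0]]], "grip_force": 25}}

```text
clock: 2.6
tcp_pos: [0.5857, 0.0074, 0.0352]
ee_rot: [0.107, 0.699, 0.107, -0.699]
wrist_force: [-0.2, -0.3, 0.1]
finger_gap: 0.0591
```

Call:
{"op": "play_rows", "data": {"steps": [[[0.9,0,0,0,0,0,0],[0.9,0,0,0,0,0,0],[0.9,-10,0,0,0,0,0],[0.9,-20,0,0,0,0,0],[0.9,-25,0,0,0,0,0],[0.9,-25,0,0,0,0,0],[0.9,0,0,0,0,0,0]]]}}

```text
clock: 3.3
tcp_pos: [0.588, 0.0074, 0.1187]
ee_rot: [0.107, 0.701, 0.106, -0.697]
wrist_force: [0.2, -0.7, -0.6]
finger_gap: 0.0055
```

```bash
python3 - <<'E'
from h import *
import h; h.SG=-1
s=state(); print(s['finger_gap'],s['wrist_force'],s['tcp_pos'],s['clock'])
print('above pad'); f=plan([.493,-.289,.10],5.6)
print('down'); plan([.493,-.289,.0085],5.6,frm=f)
E
```

```text
0.005532980988463059 [ 0.23452246 -0.65444209 -0.58907429] [0.58801773 0.00740241 0.11873802] 3.3
above pad
[2.6, 36.4, 25.6, 0.0293, -0.0009, -0.0002]
[2.6, 37.1, 24.5, 0.0293, -0.0009, -0.0002]
[2.6, 37.8, 23.4, 0.0293, -0.0009, -0.0002]
[2.6, 38.5, 22.3, 0.0293, -0.0009, -0.0002]
[2.6, 39.1, 21.2, 0.0293, -0.0009, -0.0002]
[2.7, 39.7, 20.0, 0.0293, -0.0009, -0.0002]
[2.7, 40.3, 18.8, 0.0293, -0.0009, -0.0002]
n 7
down
[45.8, 0.0, 0.0, 0.0, 0.0, 0.0]
[45.8, 0.0, 0.0, 0.0, 0.0, 0.0]
n 2
```

The lift began before the fingers had closed: they move at about 0.09 m/s. I'll reopen, let the arm settle and look again.

Call:
{"op": "play_rows", "data": {"steps": [[[-1,0,0,0,0,0,0],[-1,-40,0,0,0,0,0],[-1,-20,0,0,0,0,0],[-1,0,0,0,0,0,0],[-1,0,0,0,0,0,0],[-1,0,0,0,0,0,0],[-1,0,0,0,0,0,0]]]}}

```text
clock: 4.0
tcp_pos: [0.5845, 0.0074, 0.173]
ee_rot: [-0.106, -0.698, -0.107, 0.7]
wrist_force: [-0.4, -0.4, 0.5]
finger_gap: 0.0578
```

```bash
python3 look.py w2; python3 - <<'E'
from h import *
import pickle
import h; h.SG=-1
d,P,s=pickle.load(open('w2.pkl','rb')); z=P[...,2]
m=(z>0.045)&(z<0.07)&(np.hypot(P[...,0]-.585,P[...,1]-.016)<.05)
q=P[m][:,:2].astype(np.float32); r=cv2.minAreaRect(q); print('bar',m.sum(),np.percentile(z[m],[5,50,95]),r)
plan([*r[0],.033],17.4)
E
```

```text
[0.5845 0.0074 0.173 ] [-0.01  0.43  1.76  0.    0.96  1.26] 4.0 0.05782680240858702 [-0.4 -0.4  0.5]
bar 877 [0.05525605 0.05685646 0.05804102] ((0.589494526386261, 0.014133917167782784), (0.049175236374139786, 0.013496281579136848), 17.355993270874023)
[46.7, -1.6, -2.3, -0.0003, 0.0008, 0.0003]
[46.7, -1.6, -2.3, -0.0003, 0.0008, 0.0003]
[46.7, -1.6, -2.2, -0.0003, 0.0008, 0.0003]
n 3
```

Call:
{"op": "play_rows", "data": {"steps": [[[-1,0,-4.8,-6.8,0,0,0],[-1,46,0,0,0,0,0],[-1,47,0,0,0,0,0],[-1,44,0,0,0,0,0],[0.9,3,0,0,0,0,0],[0.9,0,0,0,0,0,0],[0.9,0,0,0,0,0,0],[0.9,0,0,0,0,0,0]]]}}

```text
clock: 4.85
tcp_pos: [0.5913, 0.0142, 0.0358]
ee_rot: [0.107, 0.7, 0.107, -0.698]
wrist_force: [0.3, -0.5, -0.4]
finger_gap: 0.059
```

Call:
{"op": "play_rows", "data": {"steps": [[[0.9,0,0,0,0,0,0],[0.9,0,0,0,0,0,0],[0.9,0,0,0,0,0,0],[0.9,0,0,0,0,0,0],[0.9,0,0,0,0,0,0],[0.9,0,0,0,0,0,0],[0.9,0,0,0,0,0,0]]]}}

```text
clock: 5.55
tcp_pos: [0.5905, 0.0141, 0.0347]
ee_rot: [-0.107, -0.699, -0.107, 0.699]
wrist_force: [-1.4, -0.1, 1.9]
finger_gap: 0.014
```

Call:
{"op": "play_rows", "data": {"steps": [[[0.9,-10,0,0,0,0,0],[0.9,-30,0,0,0,0,0],[0.9,-40,0,0,0,0,0],[0.9,0,0,0,0,0,0],[0.9,0,0,0,0,0,0]]]}}

```text
clock: 6.05
tcp_pos: [0.5911, 0.014, 0.1159]
ee_rot: [0.107, 0.7, 0.107, -0.698]
wrist_force: [0.5, -0.7, -2.2]
finger_gap: 0.0137
```

```bash
python3 - <<'E'
from h import *
import h; h.SG=-1
s=state(); print(s['finger_gap'],s['wrist_force'],s['tcp_pos'],s['clock'])
f=plan([.493,-.289,.115],5.6)
E
```

```text
0.013651986700459707 [ 0.51365661 -0.65273707 -2.15051623] [0.59112581 0.01402551 0.11589168] 6.05
[0.1, 37.1, 26.3, 0.0293, -0.0003, -0.0001]
[0.1, 37.9, 25.2, 0.0293, -0.0003, -0.0001]
[0.1, 38.6, 24.1, 0.0293, -0.0003, -0.0001]
[0.1, 39.3, 22.9, 0.0293, -0.0003, -0.0001]
[0.1, 40.0, 21.8, 0.0293, -0.0003, -0.0001]
[0.1, 40.6, 20.6, 0.0293, -0.0003, -0.0001]
[0.1, 41.2, 19.4, 0.0293, -0.0003, -0.0001]
n 7
```

Call:
{"op": "play_rows", "data": {"steps": [[[0.9,0,37,26,0.03,0,0],[0.9,0,38,25,0.03,0,0],[0.9,0,38.5,24,0.03,0,0],[0.9,0,39.5,23,0.03,0,0],[0.9,0,40,22,0.03,0,0],[0.9,0,40.5,20.5,0.03,0,0],[0.9,0,41,19.5,0.025,0,0],[0.9,20,0,0,0,0,0]]]}}

```text
clock: 6.85
tcp_pos: [0.4913, -0.2937, 0.0952]
ee_rot: [0.034, 0.707, 0.032, -0.706]
wrist_force: [0.7, 0.2, -1.6]
finger_gap: 0.014
```

Call:
{"op": "play_rows", "data": {"steps": [[[0.9,40,0,0,0,0,0],[0.9,25,0,0,0,0,0],[0.9,9,0,0,0,0,0],[0.9,6,0,0,0,0,0],[0.9,2,0,0,0,0,0],[0.9,0,0,0,0,0,0]]]}}

```text
clock: 7.45
tcp_pos: [0.4925, -0.2886, 0.0134]
ee_rot: [0.035, 0.707, 0.034, -0.706]
wrist_force: [0.1, 0.0, -0.6]
finger_gap: 0.0138
```

Call:
{"op": "play_rows", "data": {"steps": [[[0.9,0.5,0,0,0,0,0],[-1,0,0,0,0,0,0],[-1,0,0,0,0,0,0],[-1,0,0,0,0,0,0],[-1,0,0,0,0,0,0],[-1,-30,0,0,0,0,0],[-1,-50,0,0,0,0,0],[-1,-50,0,0,0,0,0]]]}}

```text
clock: 8.25
tcp_pos: [0.4912, -0.2881, 0.1429]
ee_rot: [-0.034, -0.706, -0.035, 0.707]
wrist_force: [0.7, -0.7, 0.5]
finger_gap: 0.0663
```

Call:
{"op": "play_rows", "data": {"steps": [[[-1,-20,0,0,0,0,0],[-1,0,0,0,0,0,0],[-1,0,0,0,0,0,0]]]}}

```text
clock: 8.55
tcp_pos: [0.4918, -0.2884, 0.162]
ee_rot: [0.035, 0.706, 0.035, -0.706]
wrist_force: [0.6, 0.1, 0.6]
finger_gap: 0.0871
```

```bash
python3 - <<'E'
from h import *
import h; h.SG=-1
import pickle
a=cam('top'); P=cloud(a); z=P[...,2]
pickle.dump(a,open('top2.pkl','wb'))
m=(abs(P[...,0]-.493)<.13)&(abs(P[...,1]+.289)<.13)
im=a['image'].astype(int); g=m&(im.min(2)>70)&(im.max(2)-im.min(2)<25)&(z>.004)&(z<.015)
print(g.sum(),np.median(z[g])); q=onplane(a,np.argwhere(g)[:,::-1],.007)[:,:2]; print('cover',cv2.minAreaRect(q.astype(np.float32)))
w=cam('wrist'); Q=cloud(w); zz=Q[...,2]; g=(zz>.004)&(zz<.012)&(abs(Q[...,0]-.493)<.07)&(abs(Q[...,1]+.289)<.11)
A=np.c_[Q[g][:,:2],np.ones(g.sum())]; print('plane',g.sum(),np.linalg.lstsq(A,Q[g][:,2],rcond=None)[0], np.median(zz[g]))
save(a,'top2.png',(190,150,560,350),2)
s=state(); print(s['finger_gap'],s['tcp_pos'],s['clock'],s['q'])
f=plan([.46,.24,.17],-45)
E
```

```text
2105 0.006061388355763864
cover ((0.4956866502761841, -0.29195094108581543), (0.24349655210971832, 0.25318437814712524), 2.2024874687194824)
plane 18410 [-0.0023151  -0.0005188   0.00789909] 0.00699971654114695
0.08780357732256405 [ 0.49095614 -0.2879035   0.16054891] 8.65 [-5.51288639e-01  4.23256480e-01  1.79891772e+00  2.01830314e-05
  9.22298197e-01  9.21704871e-01]
[-0.7, -44.0, -1.7, 0.0736, 0.0002, 0.0001]
[-0.7, -44.0, 1.5, 0.0736, 0.0002, 0.0001]
[-0.7, -43.8, 4.8, 0.0736, 0.0002, 0.0001]
[-0.7, -43.3, 8.0, 0.0736, 0.0002, 0.0001]
[-0.7, -42.6, 11.1, 0.0736, 0.0002, 0.0001]
[-0.7, -41.7, 14.2, 0.0736, 0.0002, 0.0001]
[-0.7, -40.5, 17.3, 0.0736, 0.0002, 0.0001]
[-0.7, -39.2, 20.2, 0.0736, 0.0002, 0.0001]
[-0.8, -37.6, 23.0, 0.0736, 0.0002, 0.0001]
[-0.8, -35.8, 25.7, 0.0736, 0.0002, 0.0001]
[-0.8, -33.8, 28.3, 0.0736, 0.0002, 0.0001]
[-0.8, -31.6, 30.7, 0.0736, 0.0002, 0.0001]
n 12
```

View pics/top2.png

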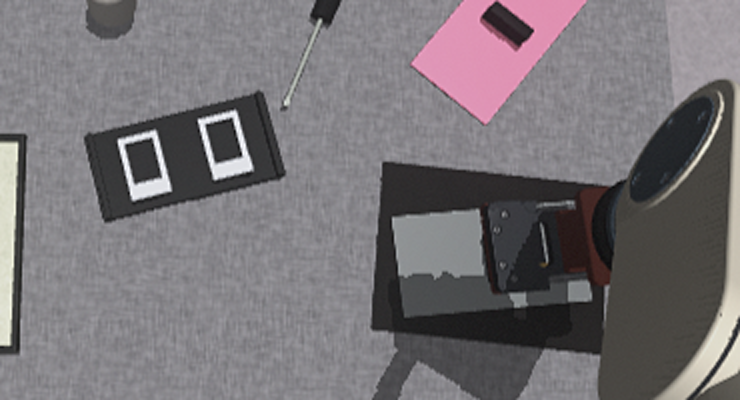

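The cover lies flat on the pad: its plate top is at 7.0 mm and level. The two bare pockets show at (145,165) and (225,140). Next is the tote.

```bash
python3 - <<'E'
from h import *
import h; h.SG=-1
f=plan([.50,.28,.19],130,n=16)
E
```

```text
[-1.8, -35.3, -4.0, -0.1357, -0.0, 0.0002]
[-1.8, -34.4, -8.8, -0.1357, -0.0, 0.0002]
[-1.8, -32.9, -13.3, -0.1357, -0.0, 0.0002]
[-1.8, -30.8, -17.7, -0.1357, -0.0, 0.0002]
[-1.8, -28.1, -21.7, -0.1357, -0.0, 0.0002]
[-1.8, -24.9, -25.3, -0.1357, -0.0, 0.0002]
[-1.8, -21.3, -28.4, -0.1357, -0.0, 0.0002]
[-1.8, -17.2, -31.0, -0.1357, -0.0, 0.0002]
[-1.8, -12.9, -33.1, -0.1357, -0.0, 0.0002]
[-1.8, -8.3, -34.5, -0.1357, -0.0, 0.0002]
[-1.8, -3.6, -35.3, -0.1357, -0.0, 0.0002]
[-1.8, 1.3, -35.5, -0.1357, -0.0, 0.0002]
[-1.8, 6.0, -35.0, -0.1357, -0.0, 0.0002]
[-1.8, 10.7, -33.8, -0.1357, -0.0, 0.0002]
[-1.8, 15.2, -32.1, -0.1357, -0.0, 0.0002]
[-1.8, 19.4, -29.7, -0.1357, -0.0, 0.0002]
n 16
```

Call:
{"op": "play_rows", "data": {"steps": [[[-1,-2,-35,-4,-0.136,0,0],[-1,-2,-34,-9,-0.136,0,0],[-1,-2,-33,-13,-0.136,0,0],[-1,-2,-31,-18,-0.136,0,0],[-1,-2,-28,-22,-0.136,0,0],[-1,-2,-25,-25,-0.136,0,0],[-1,-2,-21,-28,-0.136,0,0],[-1,-2,-17,-31,-0.136,0,0]]]}}

```text
clock: 9.45
tcp_pos: [0.4954, -0.0041, 0.1765]
ee_rot: [-0.396, -0.584, -0.397, 0.586]
wrist_force: [-0.3, 0.7, 0.0]
finger_gap: 0.0878
```

Call:
{"op": "play_rows", "data": {"steps": [[[-1,-2,-13,-33,-0.136,0,0],[-1,-2,-8,-34.5,-0.136,0,0],[-1,-2,-4,-35,-0.136,0,0],[-1,-2,1,-35.5,-0.136,0,0],[-1,-2,6,-35,-0.136,0,0],[-1,-2,11,-34,-0.136,0,0],[-1,-2,15,-32,-0.136,0,0],[-1,-2,19,-30,-0.136,0,0]]]}}

```text
clock: 10.25
tcp_pos: [0.498, 0.2792, 0.1921]
ee_rot: [0.642, 0.294, 0.643, -0.296]
wrist_force: [0.0, 0.6, -0.3]
finger_gap: 0.0876
```

Call:
{"op": "play_rows", "data": {"steps": [[[-1,0,0,0,0,0,0],[-1,0,0,0,0,0,0]]]}}

```text
clock: 10.45
tcp_pos: [0.498, 0.2781, 0.1923]
ee_rot: [0.641, 0.296, 0.642, -0.298]
wrist_force: [0.1, -0.1, -0.6]
finger_gap: 0.0876
```

```bash
python3 look.py w3; python3 - <<'E'
from h import *
import pickle
d,P,s=pickle.load(open('w3.pkl','rb')); z=P[...,2]; im=d['image'].astype(int)
reg=(abs(P[...,0]-.502)<.095)&(abs(P[...,1]-.29)<.095)
m=(reg&(z>.028)&(z<.045)).astype(np.uint8)
n,l,st,c=cv2.connectedComponentsWithStats(m)
for k in range(1,n):
    if st[k,4]<50: continue
    q=P[l==k]; r=cv2.minAreaRect(q[:,:2].astype(np.float32)); print('housing',np.round(c[k]),st[k,4],np.median(q[:,2]),r)
    for nm,mm in {'brass':(im[...,0]-im[...,2]>60)&reg&(z<.02),'plate':reg&(z>.0075)&(z<.0135)&(im.min(2)>120)}.items():
        mm=mm&(np.hypot(P[...,0]-r[0][0],P[...,1]-r[0][1])<.05)
        q=P[mm]; 
        if len(q)>5: print(nm,len(q),np.round(q.mean(0),4),cv2.minAreaRect(q[:,:2].astype(np.float32)))
E
```

```text
[0.498  0.2781 0.1923] [ 0.49  0.38  1.77 -0.    0.99 -0.21] 10.45 0.08762338945422636 [ 0.1 -0.1 -0.6]
housing [234. 160.] 527 0.03673888855574886 ((0.44502049684524536, 0.27009499073028564), (0.020266158506274223, 0.024044830352067947), 53.82344436645508)
brass 27 [0.4619 0.2581 0.0113] ((0.46193355321884155, 0.2576676905155182), (0.010417856276035309, 0.0036325196269899607), 52.05786895751953)
plate 446 [0.4586 0.2628 0.0101] ((0.45234254002571106, 0.2647680938243866), (0.02613876946270466, 0.04795939475297928), 54.056556701660156)
housing [335. 216.] 477 0.036631630892964506 ((0.561231791973114, 0.292093425989151), (0.020042993128299713, 0.02465004101395607), 76.91197967529297)
brass 77 [0.5402 0.297  0.0112] ((0.5404083728790283, 0.29692521691322327), (0.01319175586104393, 0.007312719244509935), 77.75697326660156)
plate 486 [0.5437 0.2971 0.0101] ((0.5524088740348816, 0.29413893818855286), (0.025936156511306763, 0.048004213720560074), 76.76760864257812)
```

View pics/w3.png

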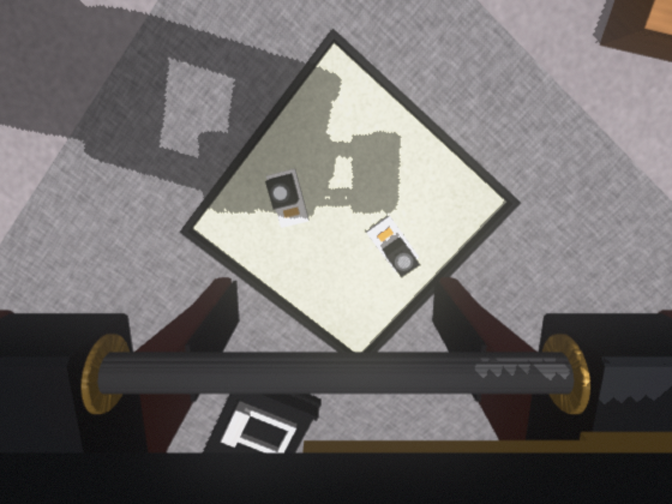

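Camera A/B candidates: module U at (400,258) in the view, plate centre (0.552,0.294), x axis at -13.2°; module L at (285,192), plate centre (0.452,0.265), x axis at 144°. Both have the nose (brass) where expected. I'll take U first.

```bash
python3 - <<'E'
from h import *
import h; h.SG=1
f=plan([.5612,.292,.09],-13.2,n=5)
plan([.5612,.292,.016],-13.2,frm=f)
E
```

```text
[20.5, 11.6, 5.9, -0.1277, -0.0003, 0.0006]
[20.5, 10.7, 7.3, -0.1277, -0.0003, 0.0006]
[20.5, 9.7, 8.6, -0.1277, -0.0003, 0.0006]
[20.5, 8.5, 9.8, -0.1277, -0.0003, 0.0006]
[20.5, 7.2, 10.8, -0.1277, -0.0003, 0.0006]
n 5
[37.0, 0.0, 0.0, 0.0, 0.0, 0.0]
[37.0, 0.0, 0.0, 0.0, 0.0, 0.0]
n 2
```

Call:
{"op": "play_rows", "data": {"steps": [[[-0.1,20,11.5,6,-0.128,0,0],[-0.1,20.5,10.5,7.5,-0.128,0,0],[-0.1,20.5,9.5,8.5,-0.128,0,0],[-0.1,20.5,8.5,10,-0.128,0,0],[-0.1,20.5,7,11,-0.128,0,0],[-0.1,0,0,0,0,0,0],[-0.1,0,0,0,0,0,0]]]}}

```text
clock: 11.2
tcp_pos: [0.5617, 0.2907, 0.0916]
ee_rot: [0.702, 0.082, 0.703, -0.083]
wrist_force: [-0.6, 0.5, 0.3]
finger_gap: 0.0483
```

```bash
python3 - <<'E'
from h import *
import h; h.SG=1
s=state(); print(s['finger_gap'],s['tcp_pos'],s['clock'],s['q'])
plan([.5612,.292,.016],-13.2)
w=cam('wrist'); P=cloud(w); z=P[...,2]
m=(z>.030)&(z<.042)&(np.hypot(P[...,0]-.561,P[...,1]-.292)<.025)
print(m.sum(), cv2.minAreaRect(P[m][:,:2].astype(np.float32)))
E
```

```text
0.048318448117745216 [0.5616991  0.29072868 0.09162017] 11.2 [ 4.58810343e-01  5.99001804e-01  1.68607084e+00 -2.04094267e-05
  8.58865245e-01 -8.78571890e-01]
[37.8, 0.6, -0.3, -0.0015, -0.0009, 0.0008]
[37.8, 0.6, -0.4, -0.0015, -0.0009, 0.0008]
n 2
986 ((0.5612820982933044, 0.2923644483089447), (0.019732316955924034, 0.024411076679825783), 76.26931762695312)
```

Call:
{"op": "play_rows", "data": {"steps": [[[-0.1,38,1.4,-0.6,-0.008,0,0],[-0.1,34,0,0,0,0,0],[-0.1,4,0,0,0,0,0],[0.9,0,0,0,0,0,0],[0.9,0,0,0,0,0,0],[0.9,0,0,0,0,0,0],[0.9,0,0,0,0,0,0],[0.9,0,0,0,0,0,0]]], "grip_force": 18}}

```text
clock: 12.05
tcp_pos: [0.563, 0.2942, 0.0178]
ee_rot: [0.704, 0.078, 0.702, -0.077]
wrist_force: [-1.0, -0.9, 8.8]
finger_gap: 0.0199
```

Call:
{"op": "play_rows", "data": {"steps": [[[0.9,0,0,0,0,0,0],[0.9,0,0,0,0,0,0]]]}}

```text
clock: 12.25
tcp_pos: [0.563, 0.2941, 0.0178]
ee_rot: [0.703, 0.078, 0.702, -0.077]
wrist_force: [-0.6, 0.2, 7.2]
finger_gap: 0.0196
```

```bash
python3 - <<'E'
from h import *
import h; h.SG=1
s=state(); print(s['finger_gap'],s['tcp_pos'],s['clock'],s['wrist_force'])
import pickle
a=pickle.load(open('top2.pkl','rb')); P=cloud(a); im=a['image'].astype(int); z=P[...,2]
w=(im.min(2)>150)&(np.hypot(P[...,0]-.59,P[...,1]-.014)<.1)
n,l,st,c=cv2.connectedComponentsWithStats(w.astype(np.uint8))
for k in range(1,n):
    if st[k,4]>40:
        q=onplane(a,np.argwhere(l==k)[:,::-1],.018)[:,:2]; print(st[k],c[k],cv2.minAreaRect(q.astype(np.float32)))
f=plan([.5612,.292,.13],-13.2)
f=plan([.56,.02,.15],17.4,frm=f)
E
```

```text
0.019648781363619278 [0.56296622 0.29414817 0.01781743] 12.25 [-0.60150474  0.19910664  7.17814334]
[289 205  27  35 340] [302.54705882 223.76176471] ((0.60135817527771, -0.02120034769177437), (0.06385993212461472, 0.04133567214012146), 14.947535514831543)
[249 215  27  35 349] [262.13180516 234.03151862] ((0.579537034034729, 0.06016029417514801), (0.06405408680438995, 0.04051175341010094), 14.947409629821777)
[-37.4, -0.8, -0.4, 0.0035, 0.0006, -0.0005]
[-37.4, -0.8, -0.4, 0.0035, 0.0006, -0.0005]
[-37.4, -0.8, -0.4, 0.0035, 0.0006, -0.0005]
n 3
[-3.3, -44.2, 10.2, -0.089, 0.0, 0.0]
[-3.3, -44.9, 6.2, -0.089, 0.0, 0.0]
[-3.3, -45.3, 2.2, -0.089, 0.0, 0.0]
[-3.3, -45.3, -1.9, -0.089, 0.0, 0.0]
[-3.3, -45.0, -5.9, -0.089, 0.0, 0.0]
[-3.3, -44.3, -9.9, -0.089, 0.0, 0.0]
n 6
```

Closing added 7 N upward on the wrist, so the fingertips may be resting on the plate edge. I'll ease off and regrip a few mm higher.

Call:
{"op": "play_rows", "data": {"steps": [[[0.3,0,0,0,0,0,0],[0.3,0,0,0,0,0,0],[0.3,0,0,0,0,0,0]]]}}

```text
clock: 12.55
tcp_pos: [0.562, 0.2937, 0.0162]
ee_rot: [0.703, 0.078, 0.703, -0.078]
wrist_force: [-0.2, 0.6, -1.3]
finger_gap: 0.0307
```

Call:
{"op": "play_rows", "data": {"steps": [[[0.3,-5,0,0,0,0,0],[0.3,0,0,0,0,0,0],[0.9,0,0,0,0,0,0],[0.9,0,0,0,0,0,0],[0.9,0,0,0,0,0,0],[0.9,0,0,0,0,0,0]]]}}

```text
clock: 13.15
tcp_pos: [0.5621, 0.2938, 0.0212]
ee_rot: [0.703, 0.078, 0.703, -0.078]
wrist_force: [0.1, -0.6, 1.7]
finger_gap: 0.0197
```

```bash
python3 - <<'E'
from h import *
import h; h.SG=1
s=state()
f=(np.array([.5621,.2938,.1712]),rot(s['ee_rot']))
f=plan([.629,.03,.19],15,frm=f)
E
```

```text
[-3.1, -40.5, 20.5, -0.0803, 0.0, -0.0]
[-3.1, -42.0, 17.2, -0.0803, 0.0, -0.0]
[-3.1, -43.2, 13.7, -0.0803, 0.0, -0.0]
[-3.1, -44.2, 10.2, -0.0803, 0.0, -0.0]
[-3.1, -44.9, 6.6, -0.0803, 0.0, -0.0]
[-3.1, -45.3, 3.0, -0.0803, 0.0, -0.0]
n 6
```

Call:
{"op": "play_rows", "data": {"steps": [[[0.9,-15,0,0,0,0,0],[0.9,-40,0,0,0,0,0],[0.9,-50,0,0,0,0,0],[0.9,-45,0,0,0,0,0]]]}}

```text
clock: 13.55
tcp_pos: [0.5619, 0.2936, 0.1739]
ee_rot: [0.703, 0.078, 0.703, -0.078]
wrist_force: [1.4, -0.2, -0.6]
finger_gap: 0.0198
```

Call:
{"op": "play_rows", "data": {"steps": [[[0.9,-3,-40.5,20.5,-0.08,0,0],[0.9,-3,-42,17,-0.08,0,0],[0.9,-3,-43,13.5,-0.08,0,0],[0.9,-3,-44,10,-0.08,0,0],[0.9,-3,-45,6.5,-0.08,0,0],[0.9,-3,-45,3,-0.08,0,0],[0.9,0,0,0,0,0,0],[0.9,0,0,0,0,0,0]]]}}

```text
clock: 14.35
tcp_pos: [0.628, 0.0294, 0.1899]
ee_rot: [0.701, -0.091, 0.701, 0.091]
wrist_force: [-0.3, -0.5, -0.9]
finger_gap: 0.02
```

```bash
python3 look.py w4; python3 - <<'E'
from h import *
import pickle
d,P,s=pickle.load(open('w4.pkl','rb')); z=P[...,2]; im=d['image'].astype(int)
for x0,y0 in [(.6014,-.0212),(.5795,.0602)]:
    near=np.hypot(P[...,0]-x0,P[...,1]-y0)<.05
    w=((im.min(2)>130)&near).astype(np.uint8)
    n,l,st,c=cv2.connectedComponentsWithStats(w); k=1+st[1:,4].argmax()
    sel=(l==k); print(st[k],np.percentile(z[sel],[5,50,95]),'frame',cv2.minAreaRect(P[sel][:,:2].astype(np.float32)))
    cn,h_=cv2.findContours((sel*255).astype(np.uint8),cv2.RETR_CCOMP,cv2.CHAIN_APPROX_NONE)
    for i,cc in enumerate(cn):
        if h_[0][i][3]>=0 and len(cc)>30:
            for zz in (.017,.025): print('hole',len(cc),zz,cv2.minAreaRect(onplane(d,cc[:,0],zz)[:,:2].astype(np.float32)))
    lip=sel&(z>.0215)&(z<.03)
    if lip.sum()>10: print('lip',lip.sum(),np.median(z[lip]),cv2.minAreaRect(P[lip][:,:2].astype(np.float32)))
    wl=sel&(z>.013)&(z<.0205)
    if wl.sum()>10: print('walls',wl.sum(),np.median(z[wl]),cv2.minAreaRect(P[wl][:,:2].astype(np.float32)))
    fl=near&(z<.0125)&(z>.006)&(np.hypot(P[...,0]-x0,P[...,1]-y0)<.02); print('floor',fl.sum(),np.median(z[fl]),cv2.minAreaRect(P[fl][:,:2].astype(np.float32)))
E
```

```text
[0.628  0.0294 0.1899] [ 0.03  0.47  1.65  0.    1.03 -1.8 ] 14.35 0.019969810233558826 [-0.3 -0.5 -0.9]
[ 216  116   43   65 1338] [0.01569707 0.01811403 0.02604066] frame ((0.6019917726516724, -0.023261379450559616), (0.06580246984958649, 0.04245247691869736), 13.685779571533203)
hole 139 0.017 ((0.6061757206916809, -0.021493997424840927), (0.0451393723487854, 0.031607866287231445), 15.38205337524414)
hole 139 0.025 ((0.6051331758499146, -0.02072274498641491), (0.04406115412712097, 0.030852871015667915), 15.38201904296875)
lip 603 0.02508502513580707 ((0.5782557725906372, -0.02882963977754116), (0.01439738366752863, 0.040632858872413635), 14.774636268615723)
walls 703 0.017053822476437497 ((0.6098653078079224, -0.020354755222797394), (0.048629142343997955, 0.040906600654125214), 14.677692413330078)
floor 896 0.010083269797021815 ((0.6029738187789917, -0.01898936554789543), (0.03547626733779907, 0.03586376830935478), 14.809515953063965)
[ 299  117   44   64 1321] [0.01567139 0.01827596 0.02603327] frame ((0.5817018151283264, 0.058834102004766464), (0.06564928591251373, 0.04088740050792694), 14.617448806762695)
hole 141 0.017 ((0.5853843688964844, 0.060104019939899445), (0.0461871437728405, 0.03181128576397896), 14.352341651916504)
hole 141 0.025 ((0.5848384499549866, 0.05892617627978325), (0.0450839027762413, 0.031051427125930786), 14.352346420288086)
lip 632 0.02501556951324091 ((0.556975781917572, 0.052189551293849945), (0.014383893460035324, 0.04048474133014679), 14.712273597717285)
walls 649 0.017053613965687053 ((0.588081955909729, 0.06059684604406357), (0.047588787972927094, 0.04069751501083374), 14.72186279296875)
floor 890 0.01008284050517097 ((0.5809339880943298, 0.06280307471752167), (0.034409355372190475, 0.03569376468658447), 14.968600273132324)
```

View pics/w4.png

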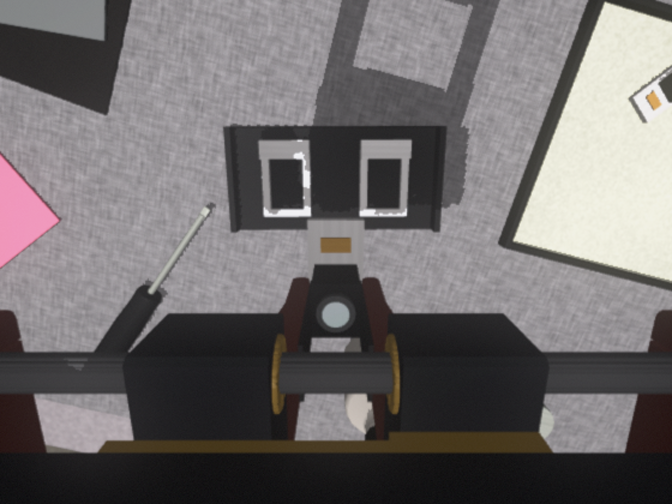

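The picture shows the module in hand, with its plate at (336,243), nose toward the robot, level and lens up. The pocket frames are at (285,178) and (386,178). Next I'll measure the module in hand and work out the insertion waypoints.

```bash
cat >> h.py <<'E'
PK={0:np.array([.6028,-.0223]),1:np.array([.5817,.0588])}; CY=14.75
HX,HZ=9.3,17.2   # TCP in the module frame, mm
def ins(pk,xn,zn,tilt,yoff=0):
    """TCP for nose-bottom edge at xn, zn (mm, pocket frame), tail raised by tilt deg"""
    t=np.radians(tilt); l=24+HX
    x=xn+l*np.cos(t)-HZ*np.sin(t); z=zn+l*np.sin(t)+HZ*np.cos(t)
    c,s=np.cos(np.radians(CY)),np.sin(np.radians(CY))
    p=PK[pk]+np.array([c*x-s*yoff,s*x+c*yoff])/1000
    return np.array([p[0],p[1],.010+z/1000])
def inhand(P,s):
    """plate top in hand seen by the wrist camera, tool frame mm"""
    T=(P-np.array(s['tcp_pos']))@rot(s['ee_rot'])*1000
    g=(T[...,0]>0)&(T[...,0]<22)&(abs(T[...,1])<16)&(T[...,2]>-45)&(T[...,2]<-12)
    return T,g
E
python3 - <<'E'
from h import *
import h,pickle; h.SG=1
d,P,s=pickle.load(open('w4.pkl','rb'))
T,g=inhand(P,s); q=T[g]; print(g.sum(),np.percentile(q,[1,50,99],axis=0).round(1))
A=np.c_[q[:,1:],np.ones(len(q))]; print('x = a*y+b*z+c',np.linalg.lstsq(A,q[:,0],rcond=None)[0])
print('rect yz',cv2.minAreaRect(q[:,1:].astype(np.float32)))
for w in [(-15,30,16),(-15,1.5,16),(-23.3,1.5,16)]: print(w,np.round(ins(1,*w),4))
f=plan(ins(1,-15,30,16),CY,16)
f=plan(ins(1,-15,1.5,16),CY,16,frm=f)
f=plan(ins(1,-23.3,1.5,16),CY,16,frm=f)
f=plan(ins(1,-23.3,0.5,8),CY,8,frm=f,n=3)
f=plan(ins(1,-23.7,0.5,1),CY,1,frm=f,n=3)
E
```

```text
2057 [[  0.7 -13.9 -34.2]
 [ 10.9  -1.  -23.1]
 [ 15.2  11.4 -12.8]]
x = a*y+b*z+c [-3.16740728e-03 -1.60872228e-01  6.70594181e+00]
rect yz ((-1.2247810363769531, -23.237396240234375), (22.34806251525879, 26.009654998779297), 89.8257827758789)
(-15, 30, 16) [0.5936 0.0619 0.0657]
(-15, 1.5, 16) [0.5936 0.0619 0.0372]
(-23.3, 1.5, 16) [0.5855 0.0598 0.0372]
[41.3, 13.0, -8.3, 0.0003, -0.0931, -0.0002]
[40.4, 13.0, -12.1, 0.0003, -0.0931, -0.0002]
[39.1, 13.0, -15.8, 0.0003, -0.0931, -0.0002]
n 3
[27.4, 0.0, -7.9, 0.0, 0.0, 0.0]
n 1
[-2.3, 0.0, -8.0, 0.0, 0.0, 0.0]
n 1
[1.9, 0.0, 0.6, 0.0, 0.0465, -0.0]
[1.9, 0.0, 0.7, 0.0, 0.0465, -0.0]
[1.9, 0.0, 0.8, 0.0, 0.0465, -0.0]
n 3
[1.4, -0.0, 0.5, -0.0, 0.0407, 0.0]
[1.4, -0.0, 0.5, -0.0, 0.0407, 0.0]
[1.3, -0.0, 0.6, -0.0, 0.0407, 0.0]
n 3
```

```bash
python3 - <<'E'
from h import *
import h,pickle; h.SG=1
d,P,s=pickle.load(open('w4.pkl','rb'))
T,g=inhand(P,s); g&=(T[...,2]<-18)&(T[...,0]>6)
q=T[g]; A=np.c_[q[:,1:],np.ones(len(q))]; print(len(q),'x = a*y+b*z+c',np.linalg.lstsq(A,q[:,0],rcond=None)[0],np.median(q[:,0]))
im=d['image'].astype(int); 
for lo in range(-36,-20,4):
    k=(q[:,2]>lo)&(q[:,2]<lo+4); print(lo,k.sum(),np.percentile(q[k,1],[1,99]) if k.any() else '')
print('nose',np.percentile(q[:,2],[0,1,2]))
for v in range(0,1):
    b=(im[...,0]-im[...,2]>50)&g; print('brass',b.sum(),T[b].mean(0))
E
```

```text
1421 x = a*y+b*z+c [-1.48268906e-03 -1.04563615e-01  8.22837323e+00] 10.961807912351913
-36 269 [-14.13290566  11.57803203]
-32 343 [-14.20503411  11.63267211]
-28 347 [-13.7558146   11.69985665]
-24 323 [-13.76756368  11.25164177]
nose [-34.37850561 -34.23795443 -34.20605487]
brass 262 [  9.91058253  -1.25252189 -22.80076937]
```

```bash
cat >> h.py <<'E'
def ins2(pk,xn,zn,tilt,nb,phi,yoff):
    """tool pose for module tilt; nb = nose-bottom edge in tool (down, forward) mm, phi = module tilt in hand"""
    t=np.radians(tilt-phi); dn,fw=nb
    # vector nose->TCP in tool axes: up dn, forward -fw
    x=xn-fw*np.cos(t)-dn*np.sin(t); z=zn-fw*np.sin(t)+dn*np.cos(t)
    c,s=np.cos(np.radians(CY)),np.sin(np.radians(CY))
    p=PK[pk]+np.array([c*x-s*yoff,s*x+c*yoff])/1000
    return np.array([p[0],p[1],.010+z/1000]),tilt-phi
def seq(pk,wps,nb,phi,yoff):
    f=None
    for w in wps:
        p,t=ins2(pk,*w,nb,phi,yoff); print(w,np.round(p,4),'tool tilt',t); f=plan(p,CY,t,frm=f)
E
python3 - <<'E'
from h import *
import h; h.SG=1
seq(1,[(-15,25,16),(-15,1.5,16),(-23.3,1.5,16)],(17.8,-33.6),6,1.2)
E
```

```text
(-15, 25, 16) [0.5959 0.0638 0.0584] tool tilt 10
[43.8, 13.4, -7.4, 0.0004, -0.0581, -0.0001]
[43.3, 13.4, -10.0, 0.0004, -0.0581, -0.0001]
[42.6, 13.4, -12.5, 0.0004, -0.0581, -0.0001]
n 3
(-15, 1.5, 16) [0.5959 0.0638 0.0349] tool tilt 10
[23.1, 0.0, -4.1, 0.0, 0.0, 0.0]
n 1
(-23.3, 1.5, 16) [0.5879 0.0617 0.0349] tool tilt 10
[-1.4, 0.0, -8.2, 0.0, 0.0, 0.0]
n 1
```

Call:
{"op": "play_rows", "data": {"steps": [[[0.9,30,10,-6,0,-0.044,0],[0.9,30,10,-7,0,-0.044,0],[0.9,30,10,-8,0,-0.044,0],[0.9,39.5,10,-9,0,-0.044,0],[0.9,0,0,0,0,0,0],[0.9,0,0,0,0,0,0]]], "grip_force": 25}}

```text
clock: 15.0
tcp_pos: [0.5973, 0.0649, 0.0582]
ee_rot: [0.759, -0.084, 0.638, 0.1]
wrist_force: [1.2, 0.4, 0.6]
finger_gap: 0.0199
```

```bash
python3 look.py w5; python3 - <<'E'
from h import *
import h,pickle; h.SG=1
d,P,s=pickle.load(open('w5.pkl','rb'))
T,g=inhand(P,s); g&=(T[...,2]<-18)&(T[...,0]>6)
q=T[g]; A=np.c_[q[:,1:],np.ones(len(q))]; print(len(q),np.linalg.lstsq(A,q[:,0],rcond=None)[0],'nose',np.percentile(q[:,2],1),np.percentile(q[:,1],[1,99]))
z=P[...,2]; X=(P[...,:2]-PK[1])@np.array([[.967,-.2546],[.2546,.967]])*1000 # pocket1 frame
lip=(z>.0225)&(z<.028)&(abs(X[...,1])<30)&(X[...,0]<-10)&(X[...,0]>-45)
r=X[lip]; print('lip x',np.percentile(r[:,0],[1,99]),'y',np.percentile(r[:,1],[1,99]),lip.sum())
seq(1,[(-15,25,16),(-15,1.5,16),(-23.3,1.5,16)],(17.8,-33.6),6,1.2)
E
```

```text
[0.5973 0.0649 0.0582] [ 0.07  0.57  1.89  0.07  0.51 -1.82] 15.0 0.01986180939837 [1.2 0.4 0.6]
1426 [ 1.35969217e-04 -9.97568059e-02  8.37236778e+00] nose -34.28507357449614 [-14.1102813   11.58979281]
lip x [-33.59194125 -18.64205079] y [-20.08431513  20.0686443 ] 1853
(-15, 25, 16) [0.5959 0.0638 0.0584] tool tilt 10
[0.5, 0.0, -3.5, 0.004, 0.0026, -0.0004]
n 1
(-15, 1.5, 16) [0.5959 0.0638 0.0349] tool tilt 10
[23.1, 0.0, -4.1, 0.0, 0.0, 0.0]
n 1
(-23.3, 1.5, 16) [0.5879 0.0617 0.0349] tool tilt 10
[-1.4, 0.0, -8.2, 0.0, 0.0, 0.0]
n 1
```

View pics/w5.png

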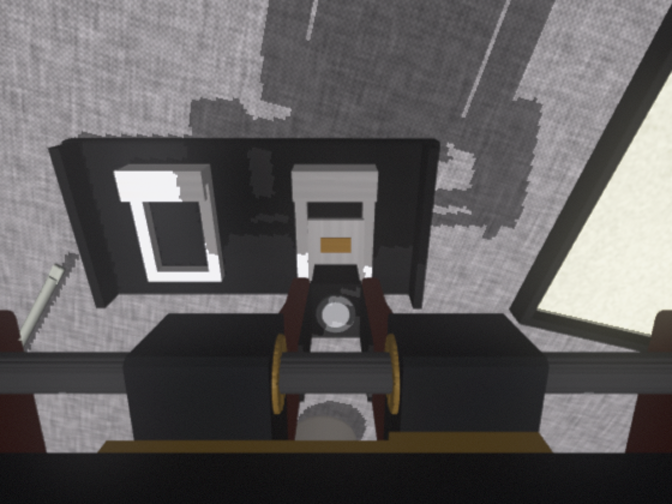

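The nose is lined up with the lip opening in pocket 1, around (336,210), and centred. I'll lower it and slide it under the lip.

Call:
{"op": "play_rows", "data": {"steps": [[[0.9,0.5,0,-3.5,0,0,0],[0.9,8,0,-1.5,0,0,0],[0.9,8,0,-1.4,0,0,0],[0.9,7,0,-1.2,0,0,0],[0.9,0,0,0,0,0,0]]]}}

```text
clock: 15.55
tcp_pos: [0.5945, 0.0627, 0.0328]
ee_rot: [0.76, -0.083, 0.637, 0.099]
wrist_force: [0.1, -0.8, -0.7]
finger_gap: 0.0197
```

Call:
{"op": "play_rows", "data": {"steps": [[[0.9,-0.4,0,-2.5,0,0,0],[0.9,-0.4,0,-2.5,0,0,0],[0.9,-0.4,0,-2,0,0,0],[0.9,0,0,0,0,0,0]]]}}

```text
clock: 15.95
tcp_pos: [0.5874, 0.061, 0.0336]
ee_rot: [0.76, -0.083, 0.637, 0.099]
wrist_force: [0.5, 0.7, -0.8]
finger_gap: 0.0198
```

```bash
python3 - <<'E'
from h import *
import h; h.SG=1
s=state(); print(s['tcp_pos'],s['wrist_force'],s['ft_torque'],s['finger_gap'])
seq(1,[(-23.3,1.5,16),(-23.3,.5,8),(-23.6,.3,1)],(17.8,-33.6),6,1.2)
E
```

```text
[0.58744358 0.06096535 0.0336166 ] [ 0.46386157  0.72627373 -0.80294418] [ 0.05350717 -0.13174107  0.02132728] 0.019842909030910464
(-23.3, 1.5, 16) [0.5879 0.0617 0.0349] tool tilt 10
[-1.1, 0.6, 0.8, 0.0026, 0.0018, -0.0004]
n 1
(-23.3, 0.5, 8) [0.5907 0.0624 0.0295] tool tilt 2
[5.8, -0.0, 2.0, 0.0, 0.1396, -0.0]
n 1
(-23.6, 0.3, 1) [0.5924 0.0629 0.0251] tool tilt -5
[4.4, 0.0, 1.6, 0.0, 0.1222, 0.0]
n 1
```

Call:
{"op": "play_rows", "data": {"steps": [[[0.9,0.5,0.6,0.8,0,0.035,0],[0.9,1.5,0,0.6,0,0.035,0],[0.9,1.5,0,0.6,0,0.035,0],[0.9,1.5,0,0.6,0,0.035,0],[0.9,0,0,0,0,0,0]]]}}

```text
clock: 16.45
tcp_pos: [0.5914, 0.0626, 0.0289]
ee_rot: [0.714, -0.09, 0.688, 0.093]
wrist_force: [-0.1, -0.8, -1.1]
finger_gap: 0.0197
```

Call:
{"op": "play_rows", "data": {"steps": [[[0.9,1.1,0,0.4,0,0.03,0],[0.9,1.1,0,0.4,0,0.03,0],[0.9,1.1,0,0.4,0,0.03,0],[0.9,1.1,0,0.4,0,0.03,0],[0.9,0,0,0,0,0,0]]]}}

```text
clock: 16.95
tcp_pos: [0.5918, 0.0628, 0.0272]
ee_rot: [0.671, -0.096, 0.73, 0.088]
wrist_force: [-8.8, -1.3, 27.0]
finger_gap: 0.02
```

```bash
python3 look.py w6; python3 - <<'E'
from h import *
import h,pickle; h.SG=1
d,P,s=pickle.load(open('w6.pkl','rb'))
T,g=inhand(P,s); g&=(T[...,2]<-18)&(T[...,0]>6)
z=P[...,2]; X=(P[...,:2]-PK[1])@np.array([[.967,-.2546],[.2546,.967]])*1000
g=(abs(X[...,1])<11)&(X[...,0]>-17)&(X[...,0]<-5)&(z<.03); q=np.c_[X[g],z[g]*1000-10]
print('plate top z(x):',g.sum(),np.polyfit(q[:,0],q[:,2],1), np.median(q[:,2]))
seq(1,[(-23.6,.3,1)],(17.8,-33.6),6,1.2)
E
```

```text
[0.5918 0.0628 0.0272] [ 0.09  0.68  1.73 -0.02  0.81 -1.72] 16.95 0.01998126850956391 [-8.8 -1.3 27. ]
plate top z(x): 830 [-0.15291193  7.27046222] 8.888678805207489
(-23.6, 0.3, 1) [0.5924 0.0629 0.0251] tool tilt -5
[2.1, -0.1, 0.8, 0.0029, 0.0033, 0.0001]
n 1
```

```bash
python3 - <<'E'
from h import *
import pickle
d,P,s=pickle.load(open('w6.pkl','rb'))
z=P[...,2]; X=(P[...,:2]-PK[1])@np.array([[.967,-.2546],[.2546,.967]])*1000
for lo in range(-36,0,2):
    g=(abs(X[...,1])<8)&(X[...,0]>lo)&(X[...,0]<lo+2)&(z<.05); q=z[g]*1000-10; print(lo,g.sum(),np.percentile(q,[5,50,95]).round(1) if g.sum() else '')
save(d,'w6c.png',(150,60,400,320),2.2)
E
```

```text
-36 112 [-1.   0.2  1. ]
-34 148 [-0.3 14.4 15.8]
-32 120 [13.9 15.1 16.1]
-30 120 [14.2 15.1 16. ]
-28 110 [14.  15.1 16.1]
-26 104 [14.  15.  16.3]
-24 116 [14.1 15.1 16.1]
-22 120 [14.  15.1 16. ]
-20 89 [14.1 15.1 16.1]
-18 87 [ 8.   9.2 10.7]
-16 99 [ 8.7 10.1 11.2]
-14 100 [ 8.3  9.8 10.7]
-12 93 [ 8.3  9.7 10.9]
-10 93 [ 7.4  9.  10.1]
-8 95 [7.4 8.1 9.2]
-6 99 [7.  8.1 8.9]
-4 365 [ 8.  17.6 27.9]
-2 236 [26.3 32.6 34.5]
```

View pics/w6c.png

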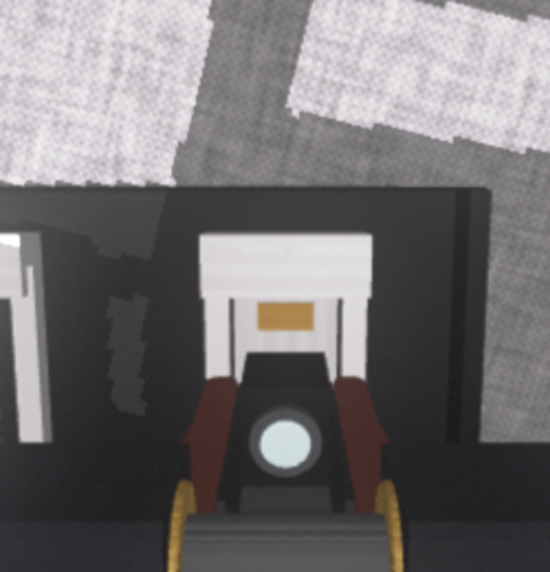

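The plate is inside the pocket frame, with brass at (285,317) under the lip, but it's slightly tail-down and pressing at 27 N. The 6° in-hand tilt I measured was therefore wrong, or the module slipped. I'll ease off and rotate back level.

Call:
{"op": "play_rows", "data": {"steps": [[[0.9,-1,0,0,0,-0.03,0],[0.9,0,0,0,0,-0.03,0],[0.9,0,0,0,0,-0.027,0],[0.9,0,0,0,0,0,0]]]}}

```text
clock: 17.4
tcp_pos: [0.5915, 0.0627, 0.0266]
ee_rot: [0.703, -0.091, 0.699, 0.092]
wrist_force: [-1.8, -0.3, 8.8]
finger_gap: 0.0198
```

```bash
cat > prof.py <<'E'
from h import *
import sys
pk=int(sys.argv[1])
d=cam('wrist'); P=cloud(d); s=state()
print(np.round(s['tcp_pos'],4),np.round(s['wrist_force'],1),s['finger_gap'],s['clock'], 'toolz.z',rot(s['ee_rot'])[2,2].round(3))
c,sn=np.cos(np.radians(CY)),np.sin(np.radians(CY))
M=np.array([[c,-sn],[sn,c]])
z=P[...,2]*1000-10; X=(P[...,:2]-PK[pk])@M*1000
print('tcp in pocket', ((np.array(s['tcp_pos'])[:2]-PK[pk])@M*1000).round(1))
for lo in range(-18,26,3):
    g=(abs(X[...,1])<8)&(X[...,0]>lo)&(X[...,0]<lo+3)&(z<60)&(z>-5); q=z[g]
    if g.sum()>5: print(lo,g.sum(),np.percentile(q,[5,50,95]).round(1))
if len(sys.argv)>2: save(d,sys.argv[2],None,1.2)
E
python3 prof.py 1
```

```text
[0.5915 0.0627 0.0266] [-3.8 -1.1 10. ] 0.01964159251712436 17.45 toolz.z 0.004
tcp in pocket [10.4  1.3]
-18 87 [5.8 7.  8.3]
-15 159 [5.9 7.3 8.3]
-12 128 [6.  7.2 8.4]
-9 150 [5.2 6.1 7.1]
-6 605 [ 5.5 17.3 31.6]
-3 237 [13.  31.9 33. ]
0 250 [31.2 32.8 35.7]
3 217 [31.9 35.2 36.3]
6 192 [34.4 35.3 36.2]
9 176 [34.2 35.4 36.4]
12 151 [32.4 35.1 36. ]
15 120 [31.3 32.5 35.3]
18 135 [31.1 32.  32.8]
```

Plate top is about 6-7 mm and housing top about 32 mm, so it's seated and nearly level. I'll release.

Call:
{"op": "play_rows", "data": {"steps": [[[0.9,-1,0,0,0,0,0],[0.2,0,0,0,0,0,0],[0.2,0,0,0,0,0,0],[0.2,0,0,0,0,0,0],[0.2,0,0,0,0,0,0]]]}}

```text
clock: 17.95
tcp_pos: [0.592, 0.0628, 0.0262]
ee_rot: [0.702, -0.092, 0.7, 0.092]
wrist_force: [0.3, -0.0, 0.0]
finger_gap: 0.035
```

Call:
{"op": "play_rows", "data": {"steps": [[[0.2,-10,0,0,0,0,0],[0.2,-40,0,0,0,0,0],[0.2,-50,0,0,0,0,0],[0.2,-50,0,20,0,0,0],[0.2,-10,0,20,0,0,0],[0.2,0,0,0,0,0,0],[0.2,0,0,0,0,0,0]]]}}

```text
clock: 18.65
tcp_pos: [0.6279, 0.0725, 0.1826]
ee_rot: [0.702, -0.092, 0.7, 0.092]
wrist_force: [0.2, 0.0, -0.8]
finger_gap: 0.0351
```

```bash
cat > chk.py <<'E'
from h import *
import sys,h
h.SG=int(sys.argv[2]) if len(sys.argv)>2 else 1
d=cam('wrist'); P=cloud(d); s=state(); c,sn=np.cos(np.radians(CY)),np.sin(np.radians(CY)); M=np.array([[c,-sn],[sn,c]])
print(s['tcp_pos'],s['finger_gap'],s['clock'])
for pk in map(int,sys.argv[1]):
    z=P[...,2]*1000-10; X=(P[...,:2]-PK[pk])@M*1000
    near=(abs(X[...,1])<14)&(abs(X[...,0])<26)
    for nm,lo,hi,xr in (('housing top',28.5,33.6,(-8,26)),('bare plate',3,9,(-18,-5))):
        g=near&(z>lo)&(z<hi)&(X[...,0]>xr[0])&(X[...,0]<xr[1])
        if nm=='bare plate': g&=abs(X[...,1])<10
        q=np.c_[X[g],z[g]]; A=np.c_[q[:,:2],np.ones(len(q))]
        print(pk,nm,g.sum(),'z',np.median(q[:,2]).round(2),'fit',np.linalg.lstsq(A,q[:,2],rcond=None)[0].round(3),'rect',cv2.minAreaRect(q[:,:2].astype(np.float32)))
E
python3 chk.py 1
```

```text
[0.62701366 0.07238342 0.18163637] 0.03496103684080561 18.7
1 housing top 343 z 32.08 fit [ 2.0000e-03 -6.0000e-03  3.2047e+01] rect ((9.169312477111816, 0.2235250473022461), (24.201595306396484, 19.709197998046875), 0.15719737112522125)
1 bare plate 278 z 6.47 fit [-0.008 -0.014  6.465] rect ((-11.56036376953125, 0.1815805435180664), (12.605754852294922, 18.96114158630371), 0.15630383789539337)
```

Module 1 is home: housing centre at (9.2, 0.2) mm in the pocket frame against a nominal (9, 0), top at 32.1 mm, level. Now the second module.

```bash
python3 - <<'E'
from h import *
import h; h.SG=-1
f=plan([.445,.2705,.10],144,n=8)
E
```

```text
[10.2, 29.8, -15.6, 0.1111, -0.0, -0.0001]
[10.2, 27.9, -18.8, 0.1111, -0.0, -0.0001]
[10.2, 25.6, -21.8, 0.1111, -0.0, -0.0001]
[10.2, 23.0, -24.5, 0.1111, -0.0, -0.0001]
[10.2, 20.2, -26.9, 0.1111, -0.0, -0.0001]
[10.2, 17.1, -29.0, 0.1111, -0.0, -0.0001]
[10.2, 13.8, -30.7, 0.1111, -0.0, -0.0001]
[10.2, 10.3, -32.0, 0.1111, -0.0, -0.0001]
n 8
```

Call:
{"op": "play_rows", "data": {"steps": [[[-0.1,10,30,-15.5,0.111,0,0],[-0.1,10,28,-19,0.111,0,0],[-0.1,10,25.5,-22,0.111,0,0],[-0.1,10,23,-24.5,0.111,0,0],[-0.1,10,20,-27,0.111,0,0],[-0.1,10,17,-29,0.111,0,0],[-0.1,10,14,-30.5,0.111,0,0],[-0.1,10,10,-32,0.111,0,0]]]}}

```text
clock: 19.5
tcp_pos: [0.4436, 0.2701, 0.1007]
ee_rot: [0.672, 0.22, 0.672, -0.22]
wrist_force: [0.2, 0.2, -0.1]
finger_gap: 0.0484
```

Call:
{"op": "play_rows", "data": {"steps": [[[-0.1,0,0,0,0,0,0],[-0.1,0,0,0,0,0,0],[-0.1,0,0,0,0,0,0]]]}}

```text
clock: 19.8
tcp_pos: [0.4466, 0.2698, 0.1022]
ee_rot: [0.673, 0.218, 0.672, -0.218]
wrist_force: [0.0, 0.2, 1.1]
finger_gap: 0.0481
```

```bash
python3 - <<'E'
from h import *
import h; h.SG=-1
s=state(); print(s['finger_gap'],s['tcp_pos'],s['clock'],s['q'].round(2))
w=cam('wrist'); P=cloud(w); z=P[...,2]
m=(z>.032)&(z<.0372)&(np.hypot(P[...,0]-.445,P[...,1]-.270)<.03)
r=cv2.minAreaRect(P[m][:,:2].astype(np.float32)); print(m.sum(), np.median(z[m]),r)
plan([*r[0],.0212],144)
E
```

```text
0.04807687728550231 [0.44661957 0.26978406 0.10224114] 19.8 [ 0.52  0.45  1.94 -0.    0.75 -0.42]
470 0.036056201234311774 ((0.4446156919002533, 0.27016758918762207), (0.019713306799530983, 0.024097371846437454), 54.54561996459961)
[40.6, -0.6, -1.2, 0.0003, 0.001, -0.001]
[40.6, -0.6, -1.1, 0.0003, 0.001, -0.001]
n 2
```

Call:
{"op": "play_rows", "data": {"steps": [[[-0.1,40,-0.8,-2,0,0,0],[-0.1,36,0,0,0,0,0],[-0.1,4,0,0,0,0,0],[0.9,0,0,0,0,0,0],[0.9,0,0,0,0,0,0],[0.9,0,0,0,0,0,0],[0.9,0,0,0,0,0,0],[0.9,0,0,0,0,0,0]]], "grip_force": 25}}

```text
clock: 20.65
tcp_pos: [0.4456, 0.2716, 0.0239]
ee_rot: [0.674, 0.219, 0.671, -0.217]
wrist_force: [0.2, -1.7, 8.0]
finger_gap: 0.0197
```

Call:
{"op": "play_rows", "data": {"steps": [[[0.9,0,0,0,0,0,0],[0.9,0,0,0,0,0,0],[0.9,0,0,0,0,0,0]]]}}

```text
clock: 20.95
tcp_pos: [0.4456, 0.2716, 0.0239]
ee_rot: [0.674, 0.219, 0.671, -0.217]
wrist_force: [-0.1, -0.7, 7.3]
finger_gap: 0.0198
```

Call:
{"op": "play_rows", "data": {"steps": [[[0.9,-15,0,0,0,0,0],[0.9,-40,0,0,0,0,0],[0.9,-50,0,0,0,0,0],[0.9,-45,0,0,0,0,0],[0.9,0,0,0,0,0,0]]]}}

```text
clock: 21.45
tcp_pos: [0.4476, 0.2731, 0.1796]
ee_rot: [0.676, 0.222, 0.669, -0.215]
wrist_force: [0.3, 0.5, -1.0]
finger_gap: 0.0201
```

```bash
cat > hand.py <<'E'
from h import *
d=cam('wrist'); s=state(); P=cloud(d); T=(P-np.array(s['tcp_pos']))@rot(s['ee_rot'])*1000
print(s['tcp_pos'],s['finger_gap'],s['wrist_force'],s['clock'])
for lo in range(-40,22,3):
    g=(abs(T[...,1])<7)&(T[...,2]>lo)&(T[...,2]<lo+3)&(T[...,0]>-20)&(T[...,0]<30); q=T[...,0][g]
    if g.sum()>10: print(lo,g.sum(),np.percentile(q,[5,50,95]).round(1))
E
python3 hand.py; python3 - <<'E'
from h import *
import h; h.SG=-1
plan([.555,-.035,.19],CY)
E
```

```text
[0.4461148  0.27223022 0.17669774] 0.019642406661751873 [ 0.22256349 -0.01725742 -1.4096968 ] 21.5
-16 117 [10.3 12.4 16.6]
-13 552 [-15.   -2.6  11.5]
-10 179 [-16.5 -15.  -14. ]
-7 210 [-18.8 -17.4 -14.2]
-4 172 [-19.2 -18.2 -15.2]
-1 151 [-19.3 -18.4 -17.4]
2 152 [-19.3 -18.3 -17.2]
5 130 [-18.8 -17.9 -15. ]
8 90 [-18.1 -15.2 -14.2]
11 87 [-15.8 -14.8 -13.8]
[-0.9, -11.5, 16.8, 0.141, -0.0005, -0.0007]
[-0.8, -9.1, 18.2, 0.141, -0.0005, -0.0007]
[-0.8, -6.4, 19.3, 0.141, -0.0005, -0.0007]
[-0.8, -3.6, 20.0, 0.141, -0.0005, -0.0007]
[-0.8, -0.8, 20.4, 0.141, -0.0005, -0.0007]
[-0.8, 2.1, 20.3, 0.141, -0.0005, -0.0007]
[-0.8, 4.9, 19.8, 0.141, -0.0005, -0.0007]
[-0.8, 7.7, 18.9, 0.141, -0.0005, -0.0007]
[-0.8, 10.2, 17.6, 0.141, -0.0005, -0.0007]
[-0.8, 12.6, 16.0, 0.141, -0.0005, -0.0007]
[-0.8, 14.7, 14.1, 0.141, -0.0005, -0.0007]
[-0.8, 16.6, 11.9, 0.141, -0.0005, -0.0007]
[-0.8, 18.1, 9.4, 0.141, -0.0005, -0.0007]
[-0.8, 19.2, 6.8, 0.141, -0.0005, -0.0007]
[-0.8, 20.0, 4.0, 0.141, -0.0005, -0.0007]
[-0.8, 20.3, 1.2, 0.141, -0.0005, -0.0007]
n 16
```

Call:
{"op": "play_rows", "data": {"steps": [[[0.9,-1,-11.5,17,0.141,0,0],[0.9,-1,-9,18,0.141,0,0],[0.9,-1,-6.5,19.5,0.141,0,0],[0.9,-1,-3.5,20,0.141,0,0],[0.9,-1,-1,20.5,0.141,0,0],[0.9,-1,2,20.5,0.141,0,0],[0.9,-1,5,20,0.141,0,0],[0.9,-1,7.5,19,0.141,0,0]]]}}

```text
clock: 22.3
tcp_pos: [0.4977, 0.1157, 0.1795]
ee_rot: [0.45, 0.545, 0.45, -0.545]
wrist_force: [-0.5, 0.3, -0.9]
finger_gap: 0.0198
```

Call:
{"op": "play_rows", "data": {"steps": [[[0.9,-1,10,17.5,0.141,0,0],[0.9,-1,12.5,16,0.141,0,0],[0.9,-1,14.5,14,0.141,0,0],[0.9,-1,16.5,12,0.141,0,0],[0.9,-1,18,9.5,0.141,0,0],[0.9,-1,19,7,0.141,0,0],[0.9,-1,20,4,0.141,0,0],[0.9,-1,20.5,1,0.141,0,0]]]}}

```text
clock: 23.1
tcp_pos: [0.5515, -0.0373, 0.1875]
ee_rot: [0.089, 0.702, 0.089, -0.701]
wrist_force: [0.0, -0.4, -1.4]
finger_gap: 0.0202
```

Call:
{"op": "play_rows", "data": {"steps": [[[0.9,0,0,0,0,0,0],[0.9,0,0,0,0,0,0],[0.9,0,0,0,0,0,0]]]}}

```text
clock: 23.4
tcp_pos: [0.5516, -0.0359, 0.188]
ee_rot: [0.091, 0.702, 0.092, -0.701]
wrist_force: [-0.0, 0.6, -1.7]
finger_gap: 0.0197
```

```bash
python3 look.py w7; python3 chk.py 1 -1; python3 hand.py; python3 - <<'E'
from h import *
import pickle
d,P,s=pickle.load(open('w7.pkl','rb')); z=P[...,2]; im=d['image'].astype(int)
c,sn=np.cos(np.radians(CY)),np.sin(np.radians(CY)); M=np.array([[c,-sn],[sn,c]])
for pk in (0,1):
    X=(P[...,:2]-PK[pk])@M*1000; near=(abs(X[...,0])<40)&(abs(X[...,1])<24)
    for nm,g in {'lip':near&(z>.0225)&(z<.028)&(X[...,0]<-12),'walls':near&(z>.0145)&(z<.0195)&(im.min(2)>120)}.items():
        q=X[g]; print(pk,nm,g.sum(), (cv2.minAreaRect(q.astype(np.float32)),np.percentile(q,[1,99],axis=0).round(1).tolist()) if g.sum()>20 else '')
E
```

```text
[ 0.5516 -0.0359  0.188 ] [-0.09  0.36  1.82  0.    0.96  1.22] 23.4 0.019697792706079117 [-0.   0.6 -1.7]
[ 0.55189901 -0.03584255  0.18832504] 0.019829035818217048 23.5
1 housing top 335 z 31.88 fit [4.0000e-03 9.0000e-03 3.1849e+01] rect ((8.529388427734375, -0.25213623046875), (22.770292282104492, 20.79862403869629), 0.049422770738601685)
1 bare plate 254 z 6.49 fit [-0.041 -0.013  6.079] rect ((-11.431144714355469, 0.03829669952392578), (19.915342330932617, 12.344292640686035), 89.9885482788086)
[ 0.55207159 -0.03588175  0.18847669] 0.020138959041209627 [-0.55095312 -0.47272725 -0.94231387] 23.55
-19 95 [13.4 16.1 19.6]
-16 535 [-11.6   2.3  14.5]
-13 168 [-13.1 -12.  -10.7]
-10 210 [-15.7 -13.1 -11.1]
-7 176 [-16.2 -15.1 -12. ]
-4 168 [-16.2 -15.2 -13.2]
-1 149 [-16.2 -15.3 -14.2]
2 132 [-16.1 -15.  -12.5]
5 87 [-15.4 -12.9 -11.3]
8 118 [-12.8 -11.7 -10.9]
0 lip 596 (((-25.384479522705078, -0.4358959197998047), (14.448026657104492, 39.536563873291016), 0.08374791592359543), [[-32.5, -20.1], [-18.3, 19.2]])
0 walls 834 (((6.3978424072265625, -0.3670196533203125), (49.25014114379883, 41.191566467285156), 0.10726355016231537), [[-18.1, -20.7], [31.0, 20.0]])
1 lip 617 (((-25.832048416137695, -0.4201831817626953), (14.432093620300293, 41.31460189819336), 0.2066778689622879), [[-33.0, -20.7], [-18.7, 19.7]])
1 walls 1207 (((2.8780155181884766, -0.12396049499511719), (55.30055236816406, 41.63786697387695), 0.12059532850980759), [[-18.7, -20.7], [30.5, 20.1]])
```

View pics/w7.png

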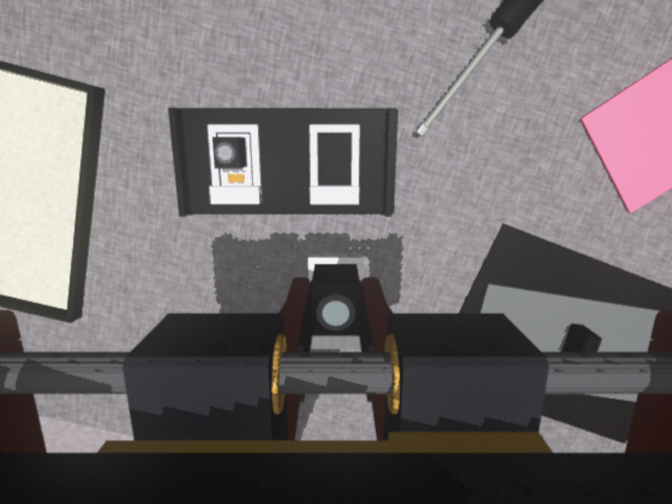

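Pocket 1 (234,165) holds module 1 flat; pocket 0 (334,165) is empty. I'll measure the grip offsets of module 2 from this frame.

```bash
python3 - <<'E'
from h import *
import pickle
for n in ('w4','w5','w7'):
    d,P,s=pickle.load(open(n+'.pkl','rb')); T=(P-np.array(s['tcp_pos']))@rot(s['ee_rot'])*1000
    for nm,lo,hi,y0 in (('housing top',-15.5,-10,9.5),('plate',5,19,17)):
        g=(T[...,0]>lo)&(T[...,0]<hi)&(abs(T[...,1]+0)<y0+2)&(T[...,2]>-45)&(T[...,2]<20)
        if nm=='housing top': g&=(abs(T[...,1])<12)
        q=T[g]; A=np.c_[q[:,1:],np.ones(len(q))]
        print(n,nm,g.sum(),np.median(q[:,0]).round(1),np.linalg.lstsq(A,q[:,0],rcond=None)[0].round(3),'yz',np.percentile(q[:,1:],[1,99],axis=0).round(1).tolist())
    print(s['tcp_pos'].round(4))
E
```

```text
w4 housing top 1034 -14.7 [ 3.0000e-03 -3.9000e-02 -1.4538e+01] yz [[-11.1, -13.5], [10.2, 10.9]]
w4 plate 2034 11.0 [-3.000e-03 -6.000e-02  9.511e+00] yz [[-14.0, -34.2], [11.5, -7.3]]
[0.628  0.0294 0.1899]
w5 housing top 1051 -14.6 [ 4.0000e-03 -3.7000e-02 -1.4489e+01] yz [[-11.1, -13.5], [10.2, 10.9]]
w5 plate 2032 11.0 [-1.000e-03 -5.800e-02  9.562e+00] yz [[-14.0, -34.3], [11.5, -7.2]]
[0.5973 0.0649 0.0582]
w7 housing top 1542 -12.5 [-1.0000e-03 -1.5000e-02 -1.3019e+01] yz [[-9.8, -13.7], [11.3, 10.2]]
w7 plate 635 13.8 [-6.000e-03 -2.780e-01  9.176e+00] yz [[-11.5, -16.9], [14.3, -5.6]]
[ 0.5516 -0.0359  0.188 ]
```

```bash
python3 - <<'E'
from h import *
import h; h.SG=-1
seq(0,[(-15,90,16),(-15,25,16)],(19.7,-31.2),0,1.1)
E
```

```text
(-15, 90, 16) [ 0.6118 -0.0188  0.1275] tool tilt 16
[30.5, -0.6, -31.0, 0.0012, 0.1384, 0.0003]
[34.5, -0.6, -26.5, 0.0012, 0.1384, 0.0003]
n 2
(-15, 25, 16) [ 0.6118 -0.0188  0.0625] tool tilt 16
[31.2, 0.0, 9.0, 0.0, 0.0, 0.0]
[31.2, 0.0, 9.0, 0.0, 0.0, 0.0]
n 2
```

Call:
{"op": "play_rows", "data": {"steps": [[[0.9,15,0,-16,0,0.07,0],[0.9,16,-0.6,-15,0,0.07,0],[0.9,17,-0.6,-14,0,0.07,0],[0.9,17.5,0,-13,0,0.068,0],[0.9,31,0,9,0,0,0],[0.9,31,0,9,0,0,0],[0.9,0,0,0,0,0,0],[0.9,0,0,0,0,0,0]]]}}

```text
clock: 24.35
tcp_pos: [0.6146, -0.0186, 0.0651]
ee_rot: [0.077, 0.792, 0.103, -0.597]
wrist_force: [0.3, -0.9, -0.2]
finger_gap: 0.02
```

```bash
python3 - <<'E'
from h import *
import h; h.SG=-1
s=state(); print(s['tcp_pos'],s['q'].round(2),s['wrist_force'])
seq(0,[(-15,25,16),(-15,2,16),(-23,2,16)],(19.7,-31.2),0,1.1)
b=cam('scene'); save(b,'sc2.png',(200,160,400,310),4)
E
```

```text
[ 0.61458103 -0.01857582  0.06505972] [-0.1   0.55  1.92  0.24  0.41  1.  ] [ 0.26783034 -0.92333048 -0.21960686]
(-15, 25, 16) [ 0.6118 -0.0188  0.0625] tool tilt 16
[1.7, -0.5, 3.4, 0.001, -0.0006, 0.0007]
n 1
(-15, 2, 16) [ 0.6118 -0.0188  0.0395] tool tilt 16
[22.1, 0.0, 6.3, 0.0, 0.0, 0.0]
n 1
(-23, 2, 16) [ 0.604  -0.0208  0.0395] tool tilt 16
[-2.2, -0.0, 7.7, 0.0, 0.0, 0.0]
n 1
```

View pics/sc2.png

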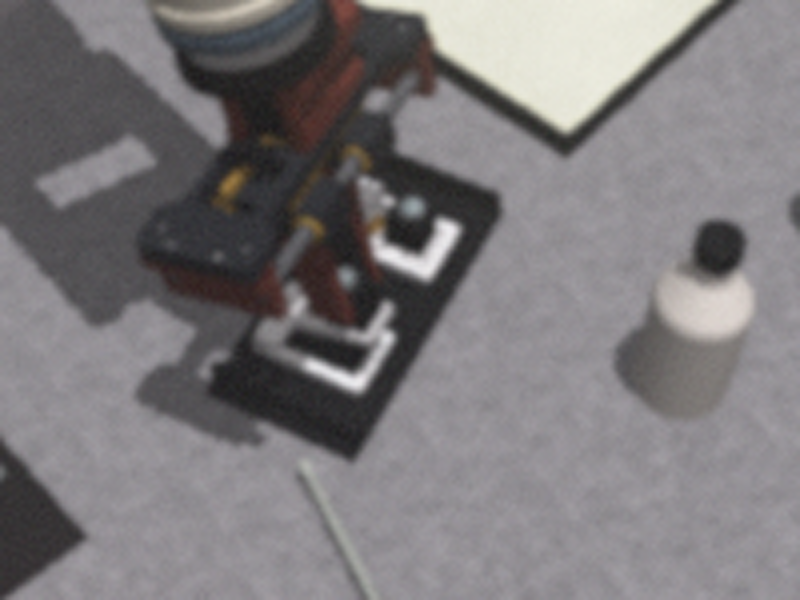

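Module 2 is held tail-up over pocket 0 at (350,310), clear of module 1 at (410,220). Lowering.

Call:
{"op": "play_rows", "data": {"steps": [[[0.9,1.7,-0.4,3.4,0,0,0],[0.9,8,0,2.3,0,0,0],[0.9,8,0,2.3,0,0,0],[0.9,6,0,1.7,0,0,0],[0.9,0,0,0,0,0,0]]]}}

```text
clock: 24.9
tcp_pos: [0.6113, -0.0192, 0.0384]
ee_rot: [0.077, 0.792, 0.103, -0.597]
wrist_force: [0.5, -0.4, -1.1]
finger_gap: 0.0201
```

Call:
{"op": "play_rows", "data": {"steps": [[[0.9,-0.6,0,2.5,0,0,0],[0.9,-0.6,0,2.5,0,0,0],[0.9,-0.6,0,2.5,0,0,0],[0.9,0,0,0,0,0,0]]]}}

```text
clock: 25.3
tcp_pos: [0.6041, -0.0214, 0.0394]
ee_rot: [0.077, 0.792, 0.103, -0.596]
wrist_force: [-0.8, -0.5, -1.1]
finger_gap: 0.0198
```

```bash
python3 - <<'E'
from h import *
import h; h.SG=-1
s=state(); print(s['tcp_pos'],s['wrist_force'],s['finger_gap'])
seq(0,[(-23,2,16),(-23.2,1,8),(-23.7,.4,1)],(19.7,-31.2),0,1.1)
E
```

```text
[ 0.60414378 -0.02136758  0.0393689 ] [-0.80290494 -0.45163855 -1.08442299] 0.019787258439159506
(-23, 2, 16) [ 0.604  -0.0208  0.0395] tool tilt 16
[-0.2, -0.5, -0.1, 0.0001, -0.0015, 0.0002]
n 1
(-23.2, 1, 8) [ 0.6073 -0.02    0.0349] tool tilt 8
[5.4, -0.0, -2.0, 0.0, -0.1396, 0.0]
n 1
(-23.7, 0.4, 1) [ 0.6094 -0.0194  0.0306] tool tilt 1
[4.5, 0.0, -1.6, -0.0, -0.1222, -0.0]
n 1
```

Call:
{"op": "play_rows", "data": {"steps": [[[0.9,1.2,-0.5,-0.5,0,-0.035,0],[0.9,1.4,0,-0.5,0,-0.035,0],[0.9,1.4,0,-0.5,0,-0.035,0],[0.9,1.4,0,-0.5,0,-0.035,0],[0.9,0,0,0,0,0,0]]]}}

```text
clock: 25.8
tcp_pos: [0.6088, -0.0199, 0.0348]
ee_rot: [0.085, 0.749, 0.097, -0.65]
wrist_force: [0.6, -0.4, -1.4]
finger_gap: 0.0197
```

Call:
{"op": "play_rows", "data": {"steps": [[[0.9,1.1,0,-0.4,0,-0.03,0],[0.9,1.1,0,-0.4,0,-0.03,0],[0.9,1.1,0,-0.4,0,-0.03,0],[0.9,0,0,0,0,0,0]]]}}

```text
clock: 26.2
tcp_pos: [0.6097, -0.0194, 0.0315]
ee_rot: [0.089, 0.719, 0.093, -0.683]
wrist_force: [0.2, 1.0, 2.8]
finger_gap: 0.0198
```

```bash
python3 prof.py 0; python3 - <<'E'
from h import *
import h; h.SG=-1
seq(0,[(-23.7,.4,1)],(19.7,-31.2),0,1.1)
E
```

```text
[ 0.6097 -0.0195  0.0316] [0.7 0.8 1.3] 0.01974790541557003 26.25 toolz.z -0.053
tcp in pocket [7.4 1. ]
-18 97 [ 5.4  6.4 13.8]
-6 30 [31.8 32.8 33.4]
-3 141 [32.2 33.2 34.2]
0 129 [32.8 35.8 37.2]
3 164 [33.7 36.7 37.9]
6 182 [35.7 36.9 37.9]
9 186 [33.9 37.  38.2]
12 209 [33.4 36.8 38. ]
15 220 [33.3 34.4 37.3]
18 391 [20.1 31.9 35. ]
21 338 [ 7.7 12.2 24.1]
24 155 [6.2 7.4 9.2]
(-23.7, 0.4, 1) [ 0.6094 -0.0194  0.0306] tool tilt 1
[0.9, -0.1, 0.3, 0.0006, -0.036, -0.0001]
n 1
```

Call:
{"op": "play_rows", "data": {"steps": [[[0.9,0.6,0,0,0,-0.025,0],[0.9,0.6,0,0,0,-0.025,0],[0.9,0,0,0,0,0,0]]]}}

```text
clock: 26.55
tcp_pos: [0.6092, -0.0195, 0.0301]
ee_rot: [0.091, 0.702, 0.091, -0.7]
wrist_force: [1.7, 0.7, 1.2]
finger_gap: 0.0196
```

```bash
python3 prof.py 0
```

```text
[ 0.6092 -0.0195  0.0301] [ 0.5 -1.2  0.4] 0.019453182447433104 26.6 toolz.z -0.003
tcp in pocket [6.9 1. ]
-18 53 [ 5.4  6.9 15.9]
-6 22 [30.9 31.7 32.3]
-3 144 [31.3 32.1 32.9]
0 120 [31.6 34.6 35.7]
3 158 [32.8 35.2 36.2]
6 175 [34.1 35.4 36.5]
9 185 [32.9 35.4 36.5]
12 218 [31.7 35.  36.2]
15 216 [31.4 32.6 35.5]
18 650 [ 7.1 24.1 32.9]
21 184 [2.7 6.  7.5]
24 94 [6. 7. 8.]
```

Housing top is 32 mm and level, with no contact force. Release, retract and check.

Call:
{"op": "play_rows", "data": {"steps": [[[0.2,0,0,0,0,0,0],[0.2,0,0,0,0,0,0],[0.2,0,0,0,0,0,0],[0.2,0,0,0,0,0,0],[0.2,-10,0,0,0,0,0],[0.2,-40,0,0,0,0,0],[0.2,-50,0,0,0,0,0],[0.2,-50,0,20,0,0,0]]]}}

```text
clock: 27.4
tcp_pos: [0.5925, -0.0241, 0.1791]
ee_rot: [0.091, 0.702, 0.091, -0.7]
wrist_force: [1.1, 0.3, 0.6]
finger_gap: 0.0351
```

Call:
{"op": "play_rows", "data": {"steps": [[[0.2,-10,0,30,0,0,0],[0.2,0,0,10,0,0,0],[0.2,0,0,0,0,0,0],[0.2,0,0,0,0,0,0],[0.2,0,0,0,0,0,0],[0.2,0,0,0,0,0,0]]]}}

```text
clock: 28.0
tcp_pos: [0.5526, -0.0344, 0.1854]
ee_rot: [-0.091, -0.701, -0.091, 0.701]
wrist_force: [-0.2, 0.3, 0.1]
finger_gap: 0.035
```

```bash
python3 chk.py 01 -1; python3 - <<'E'
from h import *
import pickle
a0,_=pickle.load(open('p1.pkl','rb')); a=cam('top'); P=cloud(a); z=P[...,2]
g=(abs(P[...,0]-.493)<.06)&(abs(P[...,1]+.289)<.1)&(z>.004)&(z<.012); q=P[g]
print('cover plane',g.sum(),np.linalg.lstsq(np.c_[q[:,:2],np.ones(len(q))],q[:,2],rcond=None)[0].round(4))
df=cv2.absdiff(a['image'],a0['image']).max(2)
for n,(x0,y0,x1,y1) in {'jar':(155,125,190,165),'bottle':(225,120,262,170),'driver':(325,110,378,208)}.items(): print(n,'changed px',(df[y0:y1,x0:x1]>50).sum())
save(cam('wrist'),'w8.png',None,1.2)
E
```

```text
[ 0.55257566 -0.03435     0.18558352] 0.03515283680551799 28.05
0 housing top 318 z 32.02 fit [-2.0000e-03 -6.0000e-03  3.2049e+01] rect ((8.190757751464844, -0.2920808792114258), (22.61972427368164, 19.591299057006836), 0.0022895289584994316)
0 bare plate 254 z 6.41 fit [-4.300e-02 -2.000e-03  5.969e+00] rect ((-11.847081184387207, -0.31218719482421875), (19.40994644165039, 12.337575912475586), 89.63302612304688)
1 housing top 337 z 31.97 fit [-1.0000e-03  5.0000e-03  3.1935e+01] rect ((8.359155654907227, -0.2761363983154297), (23.522592544555664, 20.795448303222656), 0.01858324557542801)
1 bare plate 249 z 6.52 fit [-6.900e-02 -5.000e-03  5.796e+00] rect ((-11.449976921081543, 0.05181694030761719), (12.915529251098633, 19.80554962158203), 0.3404422402381897)
cover plane 2240 [-0.0008  0.0031  0.0075]
jar changed px 0
bottle changed px 0
driver changed px 2370
```

View pics/w8.png

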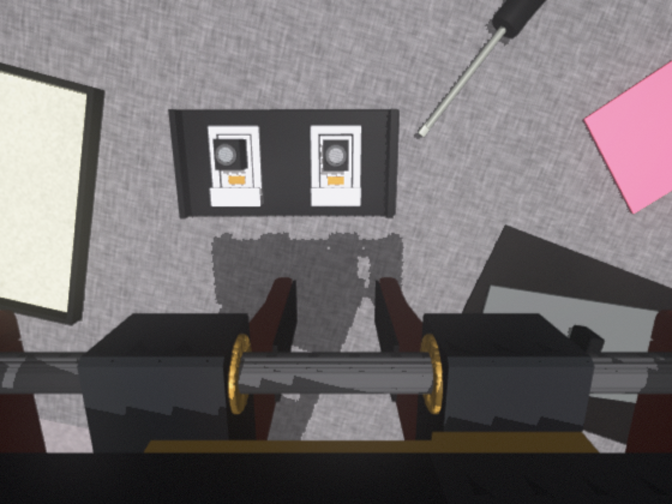

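Both modules lie flat at (230,165) and (335,165). The screwdriver tip is still at (420,133), as in the earlier view. Its changed pixels in the top view look like the arm passing over it. Handing in.

```bash
python3 -c "
from bench import *
print(close_job()); print(state()['clock'])"
```

```text
the job is handed in; nothing more can be done
None
the job is handed in; nothing more can be done
```

I laid the cover flat on the pad and loaded both camera modules into the pockets, nose under the lip and lens up. I handed the job in at about 28 s on the robot clock; no verdict was reported.

**Last checks**
- **Modules:** both housing tops are 32.0 mm above the pocket floor, as they should be, and level within 0.5°. Both modules are within about 1 mm of their pocket's middle lengthwise and 0.3 mm sideways.
- **Cover:** its top surface is level at 7 mm, so it lies flat on the pad.
- **Bystanders:** the jar and bottle show no changed pixels. The screwdriver check in the top view failed because the region had changed, most likely the arm covering it. In the wrist view its tip was unchanged before and after the second module was loaded.

**What went wrong on the way**
- **First cover grasp:** I lifted before the fingers had closed. The cover had not moved, so I gripped again.
- **First module:** I measured a 6° tilt in the hand that did not hold. This pressed the tail down with about 27 N at the wrist, against the 60 N limit on module-carrier contact. I rotated it back level before letting go.
- **Plate slope:** the depth fit on the bare plate noses reads 2–4° of slope. That disagrees with the level housing tops, and I took it as depth noise near the lip.

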